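# Open the dough sheeter's roll gap by one index hole

### The job

The dough sheeter on the bench must roll one step thicker. Hook a fingertip under the pull ring on its gap arm, lift the spring pin out of its hole, swing the arm just one hole anticlockwise (seen from above, towards the thick end of the wedge mark) and let the pin drop fully home in that hole. Do not force the arm or the ring, and leave the flour dredger, scraper and bowl where they are.

Things in the scene. Friction and masses are not known exactly. Their poses are not given: they have to be found in the camera images.
- ring_center (a point): centre of the steel pull ring, rigid on top of the index pin at the gap arm's outer end; moves with it. 44 mm inside, 54 outside, 5 mm wire. It leans 45 degrees, its top towards gap_pivot: a finger pointing at gap_pivot (25 degrees aside will do) and sloping 30 to 45 degrees from vertical passes through; raised straight up it lifts ring and pin. Arm's top 47 mm below; nothing above or beside it
- ring_top (a point): the ring's highest point (middle of its wire), moves with it: 17 mm nearer to the gap_pivot axis and 17 mm higher than ring_center. A hooked finger bears under this part of the wire
- pin_foot (a point): the ring's lowest point, where it is fixed to the pin; on the pin's vertical axis, 17 mm further from the gap_pivot axis and 17 mm lower than ring_center. The pin's barrel below it is 25 mm across and ends 12 mm below this point when the pin is home
- gap_pivot (a point): point on the vertical axis of the gap arm, at the height of the top face of the index plate (half disc of 143 mm radius, 210 mm above the bench). The arm, a flat bar 30 mm wide, points from here roughly towards the robot, its top 14 mm above the plate. The ring centre circles this axis at 98 mm, 61 mm above this point with the pin home. Hub on the axis: 48 mm across, up to 35 mm above the plate
- next_hole (a point): mouth, on the plate's top face, of the hole the pin must end in: the next one anticlockwise of its present hole. The plate has 7 holes of 10 mm, 20 degrees (0.349 rad) apart on a circle of 115 mm radius, and a dark wedge mark on its rim that thickens anticlockwise
- gap_arm (a joint): angle of the gap arm in rad, anticlockwise positive seen from above; 0 in the hole where it starts, 0.349 in the next hole. With the pin drawn it turns stiffly (about 2 to 3 N at the ring) and stays where it is left; with the pin home it is locked, with about 0.006 rad of play either way
- index_pin (a joint): height of the 8 mm index pin in m: 0 home in a hole, 0.009 when its round tip just clears the plate (also when it rides on the plate between holes), 0.016 at its upper stop. Spring: 5 N down when home, 9 N at the stop. Let go between holes it rides on the plate and snaps in when the arm is pushed over a hole; a finger pressing hard on the ring's side may hold it up: ease off and it drops
- sheeter: bench dough sheeter, bolted down, steel: 330 mm wide over its cheeks plus a gear cover on the left (y), trays reaching 220 mm from the middle to front and back (x), crosshead 192 mm high with the index plate and gap arm on top. Origin on the bench under the gap arm's pivot; x points away from the in-feed side that faces the robot, z up; its yaw differs from run to run
- dredger: bystander: aluminium flour dredger, 72 mm across, 107 mm high, loose on the bench; origin under its centre
- scraper: bystander: steel bench scraper with white round handle, 110 x 150 mm, 22 mm high, lying loose on the bench; origin under its middle
- bowl: bystander: small steel bowl, 130 mm across, 55 mm high, loose on the bench; origin under its centre

How it is judged:
On the way, in this order (a step that is already met when the one before it is completed fails the run):
1. the pin is lifted clear of the plate by the ring, with the arm still at its first hole (value of joint index_pin above 0.0095 m and value of joint gap_arm between -0.12 and 0.12 rad and contact force between the fingers and index_pin above 1 N), for 0.05 s.
2. the arm has reached the next hole and the pin is home in it (value of joint index_pin below 0.0025 m and value of joint gap_arm between 0.319 and 0.379 rad), for 0.2 s.
At the end, for the whole second after the job is handed in: The gap arm rests at the next hole anticlockwise (0.349 rad within 0.03) with the pin home in it (less than 2.5 mm up), at rest and let go; dredger, scraper and bowl are within 20 mm of where they stood (all of step 2 and velocity of joint gap_arm between -0.05 and 0.05 rad/s and distance of each of dredger, scraper, bowl from where it was at the start of the episode below 0.02 m); the robot touches nothing.
It fails at once if the arm is swung more than half a pitch past the next hole, or half a pitch the wrong way (value of joint gap_arm above 0.52 rad or value of joint gap_arm below -0.17 rad).
It fails at once if the arm or ring is wrenched (over 50 N from the fingers) (contact force between the fingers and gap_arm above 50 N).
It fails at once if the dredger, scraper or bowl is shifted, lifted or tipped (distance of any of dredger, scraper, bowl from where it was at the start of the episode above 0.02 m or angle between dredger's own z axis and vertical above 0.3 rad or angle between bowl's own z axis and vertical above 0.4 rad).
It also fails if it takes over 45 s, if anything falls off the work surface, if the arm or the gripper's body presses on something with over 40 N, if the wrist force passes 120 N, or if a joint passes its speed limit or range.

### The arm

A 7-joint arm with a two-finger parallel gripper is mounted at the origin on the work surface. World frame = base frame: x ahead of the robot, y to its left, z up, the work surface at z = 0. Lengths are in m, angles in rad, forces in N, time in s.
With the tool pointing down it reaches from about 0.35 to 0.9 m from the base axis. Payload 19.9 kg.
Tool frame: the origin (TCP) lies midway between the tips of the shut fingers; the grasp point (between the pads) lies robot.hold_point_z behind it (robot.hold_point_z is the distance from the TCP to the grasp point, in m); z points along the fingers, y is the direction in which the jaws open and shut (so a half turn about z gives the same grasp; the last joint's range is limited). The gripper opens to 94 mm and grips with 3 to 60 N. Pads are 16 mm wide; open, the fingers measure 119 mm over their backs; the gripper's body (75 mm by 177 mm) begins 78 mm behind the grasp point.
Start: joints at [1.22, 0.417, -0.01, 1.614, 0.005, 1.111, -0.053], TCP at [0.19, -0.595, 0.167] pointing down, gripper open.
Joint ranges: [-2.81, 2.81], [-0.39, 2.02], [-1.27, 1.25], [0.06, 2.57], [-1.19, 4.33], [0.19, 2], [-2.82, 2.82]. Speed limits (rad/s): [1.89, 1.89, 2.39, 2.39, 3.01, 3.01, 3.01].

### API

Orientations are given as a unit quaternion [w, x, y, z].
In Python, from workcell import robot gives the robot as it stands. The module is installed in compiled form; this text tells all that it offers.
- The arm moves only by the shell command python3 -m handwheel 'ROWS' [FORCE]. ROWS is JSON, a list of rows, each an object with "xyz": the shift along the tool's x, y, z in cm, a list of three; "spin": the turn about the tool's z in degrees; "grip": the opening, from 0 (shut) to 1 (fully open). In form: [{"xyz": [x, y, z], "spin": spin, "grip": grip}, ...]. A call has exactly 5 rows; each row shifts and turns the commanded pose from where the row before left it, along the tool's axes as they then stand; what a row does not reach is not made up. A row lasts 1/8 s, in which the tool goes at most 62.5 mm and 10.7 degrees, less where a joint would pass 70% of its speed; a pose out of reach is approached as far as the arm can. A call is refused whole if a number of a shift passes 6.25 or a number of a turn 10.7, either way. A call with a gripper value outside its range is refused whole. The fingers move at their own pace and stop on an object; FORCE is the grip in N (left out, the last holds). Time passes only in rows, so rows that do not move let the fingers close, or fill a call up. It gives the time, the measured TCP pose, the force and the opening at its end, in the units of the state.
- robot.state(): the state, without advancing time (a new reading comes with each control period).
- robot.capture(name): name is "side" or "top"; returns the picture (384x512x3 uint8, red, green, blue); there is no depth.
- robot.camera_model(name): a dict with "camera_matrix" (3x3 intrinsics, pixels), "R" (3x3) and "t" (3): a world point X has camera coordinates R X + t. Camera axes: x right, y down, z forward; pixel columns grow to the right and rows downward; lengths in m; the calibration is good to about 2 mm. A picture is of the moment at which its call begins. camera_model takes no time and is no camera call.
- robot.sign_off(): hands the job in, once; it reports no verdict.
Trained networks look in the newest picture that a camera, given by its name, has taken for a name from the list of things; names that differ only in an ending like _2 or _b are one class to them, and where a whole thing is asked for, a point or a joint stands for the part that bears it (a point fixed in the world has none). Each returns a list of dicts, best first, with "conf" (0 to 1); they miss things now and then, are a little off and sometimes report something else, mostly with a low value. They report only what shows in the picture. A call takes as long as a camera call.
- robot.look_for(camera, label): "position" ([column, row] in pixels, amid what is visible of it).
- robot.masks_of(camera, label): "pixels" (384x512 bool, what is visible of it) and "position" ([column, row] in pixels, amid what is visible of it).
The state is a dict: "time": time; "joint_positions": joint angles; "joint_velocities": joint speeds; "effort": joint torques, N m; "position": TCP position; "tool_rot": TCP orientation; "contact_force": force on the tool from outside, world axes, zero at the start; "wrist_torque": the same for the moment, N m; "width": finger opening in m.
Only numpy, scipy, OpenCV 4.12 (cv2) and the standard library are available. Lean on these libraries where they do the work, as an engineer would, in place of code of your own. Each camera call takes 0.05 s, during which the arm holds its last target.

## Working session

There is one attempt and no reset: what is moved stays moved. The work goes in short steps, Python scripts to look and compute and a shell command to move; the robot and the scene stay as the last step left them, time stands still between calls to the robot, and variables do not carry over. Pictures are saved under pics/ and viewed, and the job is handed in when it is done.

```bash
mkdir -p pics; cat > h.py <<'E'
import numpy as np, cv2
from workcell import robot
def snap(n,f):
    im=robot.capture(n); cv2.imwrite('pics/'+f,im[:,:,::-1]); return im
def P(n):
    m=robot.camera_model(n); K=np.array(m['camera_matrix']); return K@np.c_[np.array(m['R']),np.array(m['t'])]
def tri(a,b):
    X=cv2.triangulatePoints(P('side'),P('top'),np.array(a,float).reshape(2,1),np.array(b,float).reshape(2,1)); return (X[:3]/X[3]).ravel()
def proj(n,X):
    x=P(n)@np.r_[X,1]; return x[:2]/x[2]
E
python3 - <<'E'
from h import *
np.set_printoptions(precision=4,suppress=True)
for n in('side','top'):
    snap(n,n+'0.png'); 
    m=robot.camera_model(n); print(n, -np.array(m['R']).T@m['t'], np.array(m['R'])[2])
    for l in ['ring_center','ring_top','pin_foot','gap_pivot','next_hole','dredger','scraper','bowl']:
        print(l,[(np.round(d['position'],1),round(d['conf'],2)) for d in robot.look_for(n,l)][:3])
print(robot.state(), robot.hold_point_z)
E
```

```text
side [ 0.7182 -0.3346  1.2717] [-0.1321  0.2876 -0.9486]
ring_center [(array([275.6, 165.2]), 0.65), (array([299.6, 192.9]), 0.22)]
ring_top [(array([294.2, 177. ]), 0.67), (array([274.4, 166.4]), 0.55)]
pin_foot [(array([277.3, 159.5]), 0.49)]
gap_pivot [(array([304.9, 193.5]), 0.56)]
next_hole [(array([306.6, 195. ]), 0.66), (array([301.9,  90.1]), 0.51)]
dredger [(array([306.7, 193.1]), 0.72), (array([298.9,  90. ]), 0.61)]
scraper [(array([198.1, 341.9]), 0.96), (array([303.2,  91.8]), 0.65), (array([302.1, 193.3]), 0.6)]
bowl [(array([164.7, 298.5]), 0.74), (array([279.4, 162.2]), 0.49), (array([302.2,  88.1]), 0.48)]
top [0.3796 0.0121 1.7715] [ 0.1248 -0.0182 -0.992 ]
ring_center [(array([232.5, 182.9]), 0.57)]
ring_top []
pin_foot [(array([232.4, 185.2]), 0.56)]
gap_pivot [(array([232.2, 165.2]), 0.9)]
next_hole [(array([232.8, 164.7]), 0.89), (array([232.5, 163.9]), 0.5)]
dredger [(array([125.7, 208.8]), 0.62)]
scraper [(array([382.1, 186.3]), 0.92), (array([229. , 181.9]), 0.62)]
bowl [(array([367.4, 229.3]), 0.89)]
{'time': 0.9, 'joint_positions': array([ 1.2205,  0.4174, -0.0103,  1.6136,  0.0047,  1.1107, -0.053 ]), 'joint_velocities': array([-0.0002,  0.0029, -0.0005, -0.0013,  0.0002,  0.0024, -0.0018]), 'effort': array([ -0.001 , -85.1002,   0.6374, -42.6271,  -0.049 ,   0.0139,
        -0.    ]), 'position': array([ 0.1899, -0.5954,  0.1674]), 'tool_rot': array([-0.    ,  0.9881,  0.1538, -0.    ]), 'contact_force': array([-0.624 , -0.3126,  0.0872]), 'wrist_torque': array([0.0145, 0.0295, 0.017 ]), 'width': 0.09393145965152785} 0.0188
```

```bash
python3 - <<'E'
import cv2
for n in('side','top'):
    im=cv2.imread(f'pics/{n}0.png')
    c=im[60:260,180:430] if n=='side' else im[110:240,150:310]
    s=3 if n=='side' else 4.5
    cv2.imwrite(f'pics/{n}0c.png',cv2.resize(c,None,fx=s,fy=s,interpolation=cv2.INTER_CUBIC))
E
```

```text
(no output)
```

View pics/side0.png

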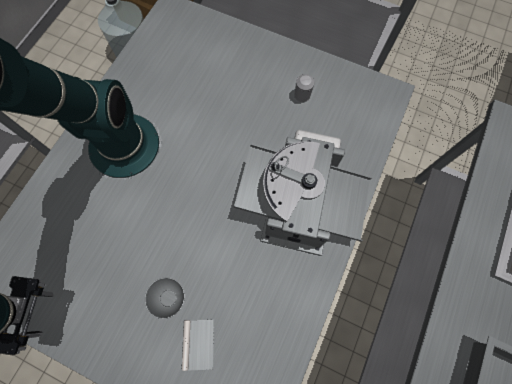

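View pics/top0.png

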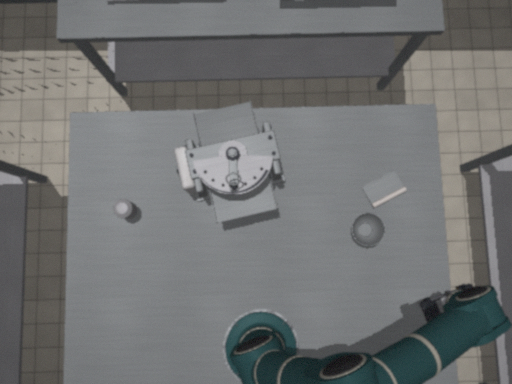

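View pics/side0c.png

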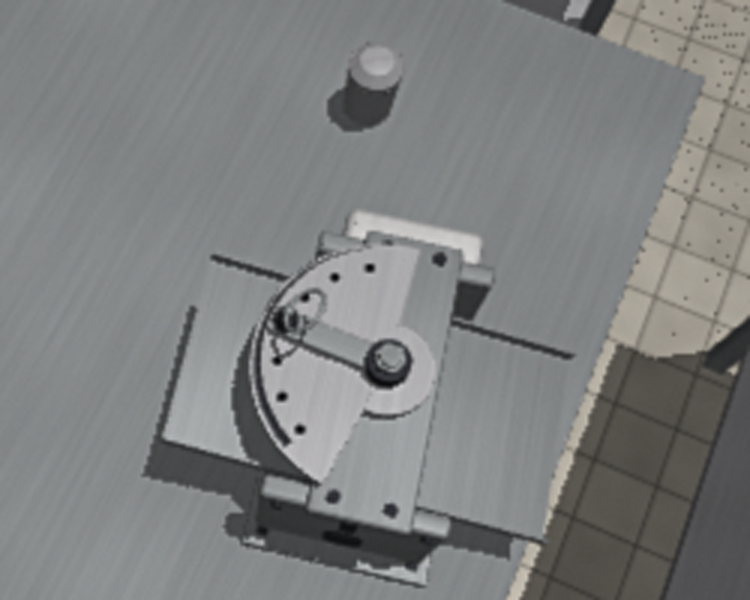

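View pics/top0c.png

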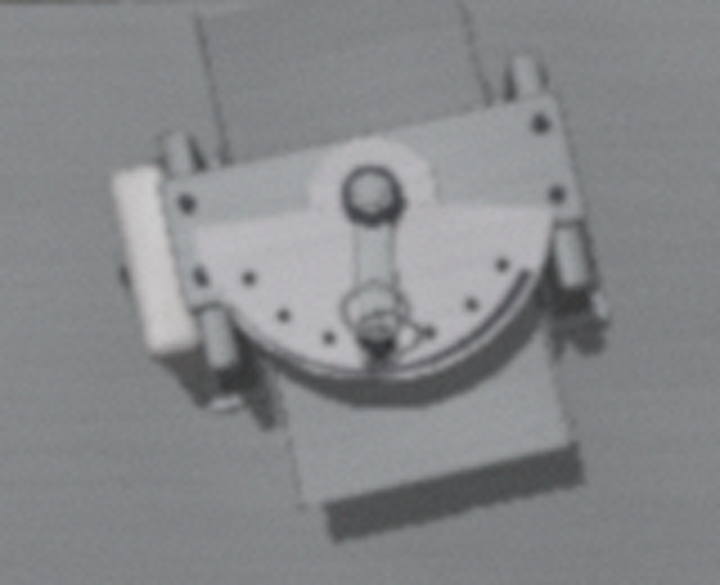

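The side view shows the half-disc plate with its holes, the ring near (276,165), and the hub near (309,180). In the top view the hub is near (232,152) and the ring near (233,180). The wedge mark thickens to the right (-y), so the next hole is near (245,184) in the top view. I'll fit the hole pattern over both views.

```bash
python3 - <<'E'
from h import *
from scipy.optimize import least_squares
np.set_printoptions(precision=4,suppress=True)
S=[(370,268),(335,277),(304,298),(277,360),(282,397),(300,430)]
T=[(249,278),(283,316),(329,338),(430,332),(471,304),(502,265)]
idx=[-3,-2,-1,1,2,3]
def refine(n,pts,s,off):
    g=cv2.cvtColor(cv2.imread(f'pics/{n}0.png'),6).astype(float); out=[]
    for p in pts:
        u=(np.array(p)+.5)/s-.5+off; c=np.round(u).astype(int)
        w=g[c[1]-2:c[1]+3,c[0]-2:c[0]+3]; w=np.clip(np.percentile(w,70)-15-w,0,None)
        yy,xx=np.mgrid[-2:3,-2:3]; r=c+np.array([(w*xx).sum(),(w*yy).sum()])/w.sum()
        out.append(r if np.hypot(*(r-u))<1.5 else u)
    return np.array(out)
s=refine('side',S,3,(180,60)); t=refine('top',T,4.5,(150,110))
for a,b in zip(s,t): print(a,b,tri(a,b))
def mod(p,i,r=.115,z=0): 
    a=p[3]+i*np.radians(20); return np.array([p[0]+r*np.cos(a),p[1]+r*np.sin(a),p[2]+z])
f=lambda p: np.concatenate([np.r_[proj('side',mod(p,i))-a,proj('top',mod(p,i))-b] for i,a,b in zip(idx,s,t)])
for fixed in (0,1):
    g=(lambda p:np.r_[f(p),(p[2]-.21)*1e4]) if fixed else f
    r=least_squares(g,[.7,.05,.21,np.pi]); p=r.x; print(p,np.degrees(p[3]),'rms',np.sqrt(np.mean(r.fun**2)))
for nm,X in dict(rc=mod(p,0,.098,.061),rt=mod(p,0,.081,.078),pf=mod(p,0,.115,.044),nh=mod(p,1),hub=mod(p,0,0,.035)).items():
    print(nm,X,proj('side',X),proj('top',X))
for n in('side','top'):
    im=cv2.imread(f'pics/{n}0.png'); k=4
    o=(230,120) if n=='side' else (170,120)
    c=cv2.resize(im[o[1]:o[1]+130,o[0]:o[0]+130],None,fx=k,fy=k,interpolation=2)
    for th in np.linspace(0,2*np.pi,40):
        e=np.array([np.cos(p[3]),np.sin(p[3]),0]); tt=np.array([-e[1],e[0],0]); up=(np.array([0,0,1])-e)/2**.5
        X=mod(p,0,.098,.061)+.0245*(np.cos(th)*up+np.sin(th)*tt)
        u=(proj(n,X)-o+.5)*k; cv2.circle(c,tuple(int(v) for v in u),1,(0,0,255),-1)
    for i in range(-3,4):
        u=(proj(n,mod(p,i))-o+.5)*k; cv2.circle(c,tuple(int(v) for v in u),2,(0,255,0),-1)
    cv2.imwrite(f'pics/{n}_fit.png',c)
np.save('fit.npy',p)
E
```

```text
[302.7966 148.8948] [204.8821 171.4244] [0.653  0.1805 0.2079]
[291.1275 151.9851] [212.5643 179.7286] [0.6227 0.154  0.2079]
[281.2163 158.5501] [222.695  184.6879] [0.6034 0.1183 0.2103]
[272.1757 179.4539] [244.3114 183.5504] [0.606  0.0421 0.2059]
[273.5043 191.7984] [254.3196 177.2283] [0.6271 0.0059 0.208 ]
[279.5246 202.693 ] [261.141  168.4167] [ 0.6582 -0.019   0.2087]
[0.7129 0.0826 0.2082 3.1682] 181.5271263952723 rms 0.14864022316757008
[0.7128 0.0822 0.21   3.1683] 181.53255732750983 rms 0.1665021637998429
rc [0.6149 0.0795 0.271 ] [281.0103 162.7299] [232.7863 178.5299]
rt [0.6319 0.08   0.288 ] [286.7178 162.6397] [232.2917 172.7644]
pf [0.5979 0.0791 0.254 ] [275.492  162.8171] [233.2714 184.1844]
nh [0.6059 0.04   0.21  ] [271.937  179.5816] [244.8998 183.3921]
hub [0.7128 0.0822 0.245 ] [310.0485 177.9173] [231.7593 151.8933]
```

View pics/side_fit.png

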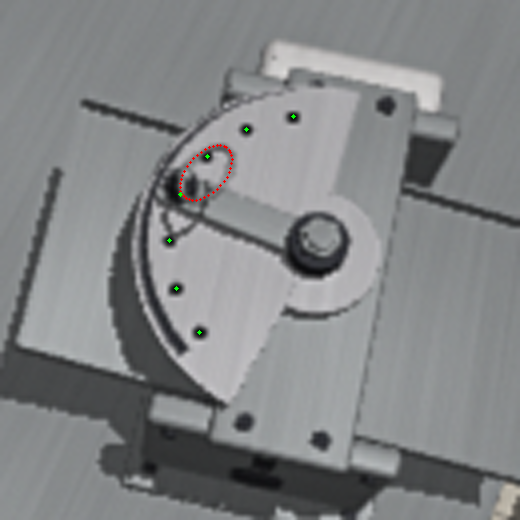

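View pics/top_fit.png

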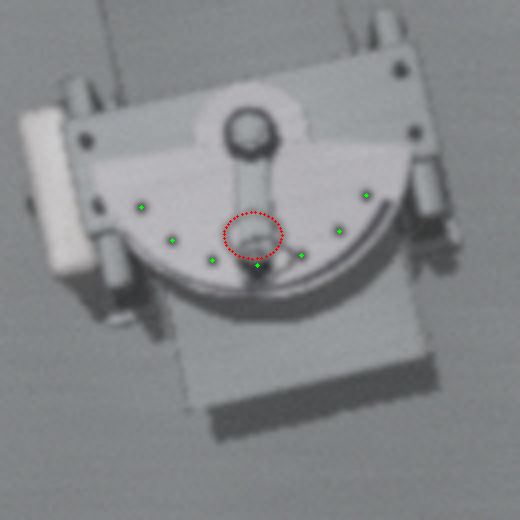

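The fit is good (0.15 px rms). The pivot is at about (0.713, 0.082, 0.210) and the ring centre at (0.615, 0.080, 0.271). The next step is to close the gripper and rise.

```bash
python3 -m handwheel '[{"xyz":[0,0,-5.5],"spin":0,"grip":0},{"xyz":[0,0,-5.5],"spin":0,"grip":0},{"xyz":[0,0,-5.5],"spin":0,"grip":0},{"xyz":[2,-2.4,-5.5],"spin":0,"grip":0},{"xyz":[3.7,-4.4,-2],"spin":0,"grip":0}]'
```

```text
time: 1.52
position: [0.2233, -0.514, 0.4092]
tool_rot: [0.001, 0.988, 0.153, 0.0]
contact_force: [0.8, 0.1, -1.2]
width: 0.0473
```

```bash
python3 -m handwheel '[{"xyz":[3.8,-4.6,-1],"spin":0,"grip":0},{"xyz":[3.8,-4.6,-1],"spin":0,"grip":0},{"xyz":[3.8,-4.6,0],"spin":0,"grip":0},{"xyz":[3.8,-4.6,0],"spin":0,"grip":0},{"xyz":[3.8,-4.6,0],"spin":0,"grip":0}]'
```

```text
time: 2.15
position: [0.3349, -0.2348, 0.427]
tool_rot: [0.0, 0.988, 0.154, 0.0]
contact_force: [0.7, 0.1, -0.5]
width: 0.0008
```

```bash
python3 -m handwheel '[{"xyz":[3.8,-4.6,0],"spin":0,"grip":0},{"xyz":[3.8,-4.6,0],"spin":0,"grip":0},{"xyz":[3.8,-4.6,0],"spin":0,"grip":0},{"xyz":[3.8,-4.6,0],"spin":0,"grip":0},{"xyz":[3.8,-4.6,0],"spin":5,"grip":0}]'; python3 -c "
from workcell import robot; s=robot.state(); print(s['joint_positions'],s['position'])"
```

```text
time: 2.78
position: [0.4459, 0.042, 0.4271]
tool_rot: [0.0, 0.994, 0.11, 0.0]
contact_force: [2.6, -0.7, 0.3]
width: 0.0004
[ 0.60997659 -0.03407061 -0.73875882  1.57929212 -0.0224057   1.58666778
 -1.47990775] [0.44590808 0.04200387 0.42712324]
```

```bash
python3 -m handwheel '[{"xyz":[0,0,-5],"spin":6,"grip":0},{"xyz":[0,0,-5],"spin":6,"grip":0},{"xyz":[0,0,-5],"spin":0,"grip":0},{"xyz":[0,0,-5],"spin":0,"grip":0},{"xyz":[0,0,-5],"spin":0,"grip":0}]'; python3 -c "
from workcell import robot; s=robot.state(); print(s['joint_positions'],s['position'])"
```

```text
time: 3.4
position: [0.4471, 0.0391, 0.6114]
tool_rot: [-0.002, 1.0, 0.005, 0.007]
contact_force: [0.4, -0.3, -1.3]
width: 0.0008
[ 0.24564798  0.04149259 -0.42471166  1.10981404  0.01771569  1.97894684
 -1.73135838] [0.44706979 0.03908596 0.61143349]
```

```bash
python3 -m handwheel '[{"xyz":[0,0,-6],"spin":0,"grip":0},{"xyz":[0,0,-6],"spin":0,"grip":0},{"xyz":[0,0,-6],"spin":0,"grip":0},{"xyz":[0,0,-6],"spin":0,"grip":0},{"xyz":[0,0,-6],"spin":0,"grip":0}]'; python3 -c "
from workcell import robot; s=robot.state(); print(s['joint_positions'],s['position'])"
```

```text
time: 4.03
position: [0.442, 0.0411, 0.688]
tool_rot: [-0.012, 0.997, 0.008, 0.081]
contact_force: [-0.1, 0.6, -0.4]
width: 0.0002
[-1.10047233e-01 -1.15146818e-02 -5.25125829e-02  9.85892232e-01
  1.37613613e-03  2.00323656e+00 -1.71659892e+00] [0.44199122 0.04112111 0.68803028]
```

The upward push at the wrist limit tilts the tool outward, towards the pivot, which is what the hook needs. I'll continue.

```bash
python3 -m handwheel '[{"xyz":[0,0,-6],"spin":0,"grip":0},{"xyz":[0,0,-6],"spin":0,"grip":0},{"xyz":[0,0,-6],"spin":0,"grip":0},{"xyz":[0,0,-6],"spin":0,"grip":0},{"xyz":[0,0,-6],"spin":0,"grip":0}]'; python3 -c "
from workcell import robot; s=robot.state(); print(s['joint_positions'],s['position'])"
```

```text
time: 4.65
position: [0.4102, 0.0306, 0.7643]
tool_rot: [-0.022, 0.986, 0.002, 0.165]
contact_force: [0.7, -0.2, 0.3]
width: 0.0002
[ 0.37289634 -0.09337021 -0.41862251  0.88833119 -0.07092829  2.00317222
 -1.65833702] [0.41016498 0.03055827 0.76434881]
```

```bash
python3 -m handwheel '[{"xyz":[2,0,-5.8],"spin":0,"grip":0},{"xyz":[2,0,-5.8],"spin":0,"grip":0},{"xyz":[2,0,-5.8],"spin":0,"grip":0},{"xyz":[2,0,-5.8],"spin":0,"grip":0},{"xyz":[2,0,-5.8],"spin":0,"grip":0}]'; python3 -c "
from workcell import robot; s=robot.state(); print(s['joint_positions'],s['position'])"
```

```text
time: 5.28
position: [0.4092, 0.0227, 0.8761]
tool_rot: [-0.032, 0.959, 0.003, 0.283]
contact_force: [-0.4, 0.5, -0.6]
width: 0.0001
[ 0.37388085 -0.07922734 -0.38513166  0.63404315 -0.09132056  2.00318075
 -1.64554429] [0.4091803  0.02271226 0.8761117 ]
```

```bash
python3 -m handwheel '[{"xyz":[2.5,0,-5.6],"spin":0,"grip":0},{"xyz":[2.5,0,-5.6],"spin":0,"grip":0},{"xyz":[2.5,0,-5.6],"spin":0,"grip":0},{"xyz":[2.5,0,-5.6],"spin":0,"grip":0},{"xyz":[2.5,0,-5.6],"spin":0,"grip":0}]'; python3 -c "
from workcell import robot; s=robot.state(); print(s['joint_positions'],s['position'])"
```

```text
time: 5.9
position: [0.3634, 0.0084, 0.9776]
tool_rot: [-0.04, 0.919, 0.002, 0.393]
contact_force: [0.1, 0.4, 0.6]
width: 0.0007
[ 0.21657058 -0.10655231 -0.1638217   0.43179015 -0.1380924   2.00320495
 -1.63219752] [0.36337916 0.00837595 0.97764855]
```

```bash
cat >> h.py <<'E'
from scipy.spatial.transform import Rotation as Ro
np.set_printoptions(precision=4,suppress=True)
def RT():
    s=robot.state(); q=s['tool_rot']; R=Ro.from_quat(np.r_[q[1:],q[0]]).as_matrix(); return R,np.array(s['position']),s
def go(X):
    R,p,s=RT(); print('tool z',R[:,2],'x',R[:,0],'y',R[:,1]); d=R.T@(np.array(X)-p)*100; print('delta cm tool',d,'norm',np.linalg.norm(d)); return d
def ring(th,h=0,r=.098,z=.061):
    f=np.load('fit.npy'); a=f[3]+th; return np.array([f[0]+r*np.cos(a),f[1]+r*np.sin(a),f[2]+z+h])
E
python3 - <<'E'
from h import *
R,p,s=RT(); c=ring(0)
print(c,p); go(c-.10*R[:,2]); go(c-.05*R[:,2]); go(c+.02*R[:,2])
print(np.degrees(np.arctan2(R[1,2],R[0,2])),np.degrees(np.arccos(-R[2,2])))
E
```

```text
[0.6149 0.0795 0.271 ] [0.3634 0.0084 0.9776]
tool z [ 0.7223  0.0744 -0.6875] x [ 0.6907 -0.0278  0.7226] y [ 0.0347 -0.9968 -0.0715]
delta cm tool [-33.8911  -1.1714  57.2811] norm 66.56654598779475
tool z [ 0.7223  0.0744 -0.6875] x [ 0.6907 -0.0278  0.7226] y [ 0.0347 -0.9968 -0.0715]
delta cm tool [-33.8911  -1.1714  62.2811] norm 70.91485192380404
tool z [ 0.7223  0.0744 -0.6875] x [ 0.6907 -0.0278  0.7226] y [ 0.0347 -0.9968 -0.0715]
delta cm tool [-33.8911  -1.1714  69.2811] norm 77.13528293496336
5.883932219619309 46.56487125078776
```

```bash
python3 -m handwheel '[{"xyz":[-2.3,0,3.5],"spin":0,"grip":0},{"xyz":[-2.3,0,3.5],"spin":0,"grip":0},{"xyz":[-2.3,0,3.5],"spin":0,"grip":0},{"xyz":[-2.3,0,3.5],"spin":0,"grip":0},{"xyz":[-2.3,0,3.5],"spin":0,"grip":0}]'; python3 -c "
from h import *
R,p,s=RT(); print(s['joint_positions'],p); go(ring(0)-.05*R[:,2])"
```

```text
time: 6.52
position: [0.4258, 0.0241, 0.8008]
tool_rot: [-0.039, 0.924, 0.003, 0.381]
contact_force: [1.1, -0.2, 1.1]
width: 0.0007
[ 0.1017 -0.3863 -0.0993  1.2372 -0.1073  1.504  -1.6065] [0.4258 0.0241 0.8008]
tool z [ 0.7038  0.0737 -0.7066] x [ 0.7095 -0.0232  0.7043] y [ 0.0355 -0.997  -0.0686]
delta cm tool [-24.0226  -1.2245  46.1529] norm 52.04491202429392
```

```bash
python3 -m handwheel '[{"xyz":[0,0,4.5],"spin":0,"grip":0},{"xyz":[0,0,4.5],"spin":0,"grip":0},{"xyz":[-1,-0.2,4.5],"spin":0,"grip":0},{"xyz":[-2,-0.2,4.5],"spin":0,"grip":0},{"xyz":[-2,-0.2,4],"spin":0,"grip":0}]'; python3 -c "
from h import *
R,p,s=RT(); print(s['joint_positions'],p); go(ring(0)-.05*R[:,2])"
```

```text
time: 7.15
position: [0.5444, 0.0476, 0.6119]
tool_rot: [-0.039, 0.923, 0.003, 0.382]
contact_force: [0.8, 0.2, 0.8]
width: 0.0002
[ 0.1034 -0.3523 -0.1715  1.6757 -0.087   1.0244 -1.6315] [0.5444 0.0476 0.6119]
tool z [ 0.7058  0.0737 -0.7045] x [ 0.7075 -0.0231  0.7064] y [ 0.0358 -0.997  -0.0685]
delta cm tool [-19.1671  -0.5936  24.2218] norm 30.893777816187452
```

```bash
python3 -m handwheel '[{"xyz":[-1,0,3.5],"spin":0,"grip":0},{"xyz":[-1.5,0,3.5],"spin":0,"grip":0},{"xyz":[-2,-0.2,2.5],"spin":0,"grip":0},{"xyz":[-2,-0.2,2.5],"spin":0,"grip":0},{"xyz":[-2,-0.2,2],"spin":0,"grip":0}]'; python3 -c "
from h import *
R,p,s=RT(); print(s['joint_positions'],p); go(ring(0)-.05*R[:,2])"
```

```text
time: 7.78
position: [0.5825, 0.0659, 0.4541]
tool_rot: [-0.039, 0.923, 0.003, 0.382]
contact_force: [0.0, -0.0, 1.0]
width: 0.0009
[ 0.1066 -0.2923 -0.2394  1.9723 -0.0569  0.665  -1.6847] [0.5825 0.0659 0.4541]
tool z [ 0.7058  0.0741 -0.7045] x [ 0.7075 -0.0233  0.7064] y [ 0.036  -0.997  -0.0688]
delta cm tool [-10.6783   0.0211  10.2857] norm 14.826467852562024
```

```bash
python3 -m handwheel '[{"xyz":[-2.6,0,2.0],"spin":0,"grip":0},{"xyz":[-2.6,0,2.0],"spin":0,"grip":0},{"xyz":[-2.6,0,2.0],"spin":0,"grip":0},{"xyz":[-2.6,0,2.0],"spin":0,"grip":0},{"xyz":[0,0,0],"spin":0,"grip":0}]'; python3 - <<'E'
from h import *
R,p,s=RT(); print(s['joint_positions'],p); go(ring(0)+.02*R[:,2])
for n in('side','top'):
    im=snap(n,n+'1.png'); o=(230,120) if n=='side' else (170,120)
    cv2.imwrite(f'pics/{n}1c.png',cv2.resize(im[o[1]:o[1]+130,o[0]-30:o[0]+130,::-1],None,fx=4,fy=4,interpolation=2))
E
```

```text
time: 8.4
position: [0.5646, 0.074, 0.3235]
tool_rot: [-0.039, 0.924, 0.003, 0.381]
contact_force: [0.7, 0.7, 0.2]
width: 0.0005
[ 0.1307 -0.25   -0.3155  2.2276 -0.0123  0.3686 -1.7613] [0.5646 0.074  0.3235]
tool z [ 0.7037  0.0741 -0.7066] x [ 0.7096 -0.0233  0.7042] y [ 0.0358 -0.997  -0.069 ]
delta cm tool [-0.1385 -0.0136  9.2909] norm 9.291946497677362
```

View pics/side1c.png

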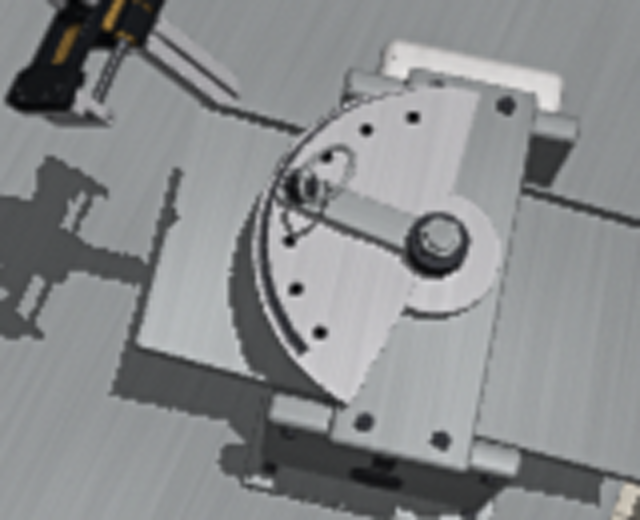

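View pics/top1c.png

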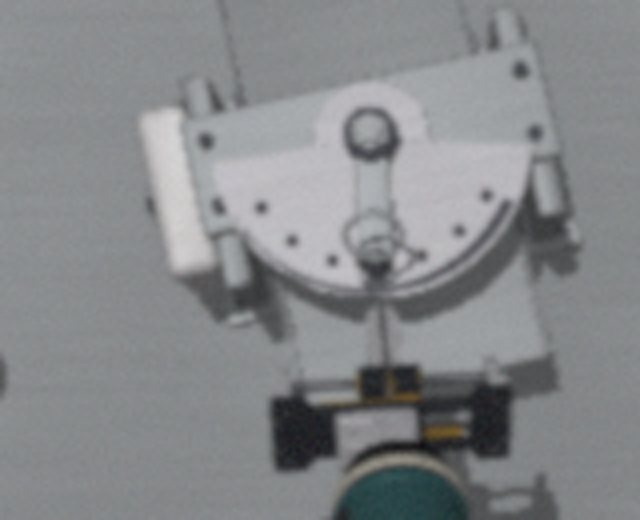

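Both views show the shut fingers lined up with the ring: tip near (382,295) in the top crop, ring near (373,240). I'll insert along tool z now.

```bash
python3 -m handwheel '[{"xyz":[0,0,1.5],"spin":0,"grip":0},{"xyz":[0,0,1.5],"spin":0,"grip":0},{"xyz":[0,0,1.5],"spin":0,"grip":0},{"xyz":[0,0,1.5],"spin":0,"grip":0},{"xyz":[0,0,0],"spin":0,"grip":0}]'; python3 - <<'E'
from h import *
R,p,s=RT(); print(s['joint_positions'],p); go(ring(0)+.02*R[:,2])
E
```

```text
time: 9.12
position: [0.6079, 0.0788, 0.2808]
tool_rot: [-0.04, 0.924, 0.003, 0.381]
contact_force: [-0.8, 0.6, 0.3]
width: 0.0006
[ 0.2316 -0.0981 -0.4327  2.2107  0.1517  0.2403 -1.9129] [0.6079 0.0788 0.2808]
tool z [ 0.7034  0.0757 -0.7067] x [ 0.7099 -0.0245  0.7039] y [ 0.036  -0.9968 -0.071 ]
delta cm tool [-0.2007  0.0173  3.1905] norm 3.1969007926510695
```

```bash
python3 -m handwheel '[{"xyz":[-0.1,0,0.9],"spin":0,"grip":0},{"xyz":[-0.1,0,0.8],"spin":0,"grip":0},{"xyz":[0,0,0.8],"spin":0,"grip":0},{"xyz":[0,0,0.7],"spin":0,"grip":0},{"xyz":[0,0,0],"spin":0,"grip":0}]'; python3 - <<'E'
from h import *
R,p,s=RT(); print(s['joint_positions'],p); go(ring(0)+.02*R[:,2])
for n in('side','top'):
    im=snap(n,n+'2.png'); o=(230,120) if n=='side' else (170,120)
    cv2.imwrite(f'pics/{n}2c.png',cv2.resize(im[o[1]:o[1]+130,o[0]-30:o[0]+130,::-1],None,fx=4,fy=4,interpolation=2))
E
```

```text
time: 9.75
position: [0.6287, 0.0814, 0.2585]
tool_rot: [-0.039, 0.924, 0.003, 0.381]
contact_force: [-0.2, 0.8, 0.2]
width: 0.0002
[ 0.2728 -0.0174 -0.4908  2.1989  0.3996  0.1893 -2.148 ] [0.6287 0.0814 0.2585]
tool z [ 0.7042  0.0751 -0.706 ] x [ 0.7091 -0.0239  0.7047] y [ 0.036  -0.9969 -0.0701]
delta cm tool [-0.0958  0.0496  0.1258] norm 0.16572807614097315
```

View pics/side2c.png

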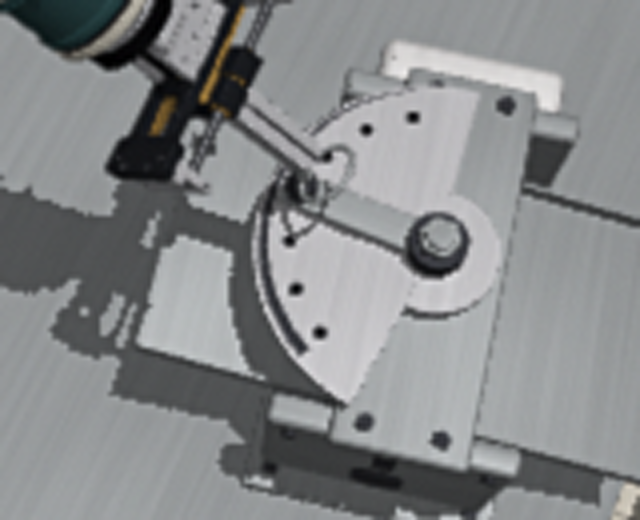

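View pics/top2c.png

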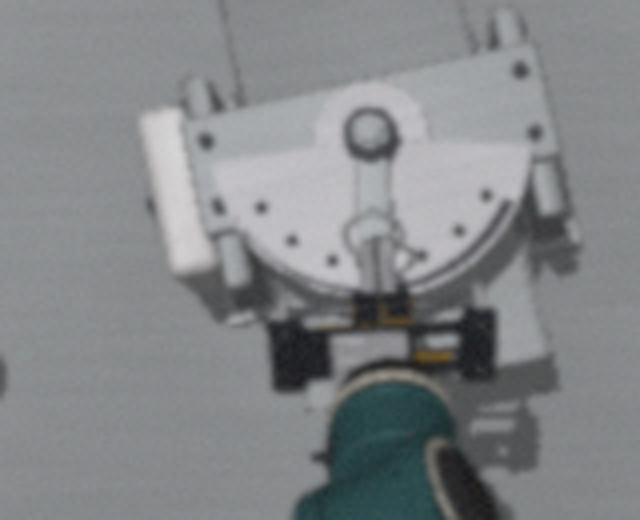

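Both views show the fingertips through the ring with no contact force. I'll lift straight up until they bear on it.

```bash
python3 -m handwheel '[{"xyz":[0.35,-0.04,-0.35],"spin":0,"grip":0},{"xyz":[0.35,-0.04,-0.35],"spin":0,"grip":0},{"xyz":[0.35,-0.04,-0.35],"spin":0,"grip":0},{"xyz":[0.28,-0.03,-0.28],"spin":0,"grip":0},{"xyz":[0,0,0],"spin":0,"grip":0}]'; python3 - <<'E'
from h import *
R,p,s=RT(); print(s['joint_positions'],p,s['contact_force'],p-ring(0)); print(R.T@[0,0,1],R.T@[0,1,0])
E
```

```text
time: 10.48
position: [0.6288, 0.0816, 0.2779]
tool_rot: [-0.039, 0.923, 0.003, 0.382]
contact_force: [-0.4, -0.0, -0.2]
width: 0.0007
[ 0.257  -0.0467 -0.4675  2.1755  0.26    0.231  -2.0116] [0.6288 0.0816 0.2779] [-0.3534 -0.0399 -0.1984] [0.0139 0.002  0.0069]
[ 0.7055 -0.0699 -0.7053] [-0.024  -0.9969  0.0749]
```

```bash
python3 -m handwheel '[{"xyz":[0.14,-0.01,-0.14],"spin":0,"grip":0},{"xyz":[0.14,-0.01,-0.14],"spin":0,"grip":0},{"xyz":[0.14,-0.02,-0.14],"spin":0,"grip":0},{"xyz":[0,0,0],"spin":0,"grip":0},{"xyz":[0,0,0],"spin":0,"grip":0}]'; python3 - <<'E'
from h import *
R,p,s=RT(); print(s['contact_force'],p-ring(0))
E
```

```text
time: 11.1
position: [0.6287, 0.0816, 0.2834]
tool_rot: [-0.039, 0.924, 0.003, 0.382]
contact_force: [0.3, 1.4, -0.3]
width: 0.0004
[ 0.2595  1.4234 -0.2516] [0.0138 0.002  0.0124]
```

No contact yet. The vertical lift has pulled the tip back to only about 1 mm past the ring plane. I'll lower, insert deeper, then lift again.

```bash
python3 -m handwheel '[{"xyz":[-0.42,0.04,0.42],"spin":0,"grip":0},{"xyz":[-0.42,0.04,0.42],"spin":0,"grip":0},{"xyz":[0,0,0.6],"spin":0,"grip":0},{"xyz":[0,0,0.7],"spin":0,"grip":0},{"xyz":[0,0,0.5],"spin":0,"grip":0}]'; python3 - <<'E'
from h import *
R,p,s=RT(); o=p-ring(0); print(s['joint_positions'],s['contact_force'],o*1000,(o[0]+o[2])*707,(o[0]-o[2])*707,R[:,2])
E
```

```text
time: 11.72
position: [0.6413, 0.083, 0.258]
tool_rot: [-0.039, 0.924, 0.003, 0.381]
contact_force: [0.4, 0.9, 0.3]
width: 0.0003
[ 0.2694  0.0113 -0.4923  2.1742  0.4633  0.1938 -2.2046] [0.3601 0.8854 0.2631] [ 26.4458   3.4203 -12.9525] 9.53980750533387 27.854618486455987 [ 0.7041  0.0752 -0.7061]
```

```bash
python3 -m handwheel '[{"xyz":[0.2,-0.02,-0.2],"spin":0,"grip":0},{"xyz":[0.14,-0.01,-0.14],"spin":0,"grip":0},{"xyz":[0.14,-0.01,-0.14],"spin":0,"grip":0},{"xyz":[0.14,-0.01,-0.14],"spin":0,"grip":0},{"xyz":[0,0,0],"spin":0,"grip":0}]'; python3 - <<'E'
from h import *
R,p,s=RT(); o=p-ring(0); print(s['contact_force'],o*1000,(o[0]+o[2])*707,(o[0]-o[2])*707,R[:,2])
E
```

```text
time: 12.35
position: [0.6414, 0.0828, 0.268]
tool_rot: [-0.039, 0.923, 0.003, 0.382]
contact_force: [-0.1, -0.0, 0.0]
width: 0.0003
[-0.0899 -0.0402  0.0043] [26.5328  3.2774 -3.0488] 16.603236665218066 20.914195589590683 [ 0.7048  0.0749 -0.7054]
```

```bash
python3 -m handwheel '[{"xyz":[0.14,-0.01,-0.14],"spin":0,"grip":0},{"xyz":[0.14,-0.01,-0.14],"spin":0,"grip":0},{"xyz":[0.14,-0.01,-0.14],"spin":0,"grip":0},{"xyz":[0,0,0],"spin":0,"grip":0},{"xyz":[0,0,0],"spin":0,"grip":0}]'; python3 - <<'E'
from h import *
R,p,s=RT(); o=p-ring(0); print(s['contact_force'],o*1000,(o[0]+o[2])*707,(o[0]-o[2])*707,R[:,2])
E
```

```text
time: 12.98
position: [0.6414, 0.0827, 0.2735]
tool_rot: [-0.039, 0.924, 0.003, 0.382]
contact_force: [0.1, -0.0, 0.4]
width: 0.0005
[ 0.126  -0.022   0.3755] [26.48    3.1604  2.5475] 20.522440758889623 16.92027532888319 [ 0.7045  0.0749 -0.7057]
```

```bash
python3 - <<'E'
from h import *
R,p,s=RT()
for n in('side','top'):
    im=snap(n,n+'3.png')[:,:,::-1]; c=(proj(n,ring(0))).astype(int); o=c-32; k=9
    d=cv2.resize(im[o[1]:o[1]+64,o[0]:o[0]+64],None,fx=k,fy=k,interpolation=2)
    for X,col in [(p,(0,0,255)),(p-.04*R[:,2],(0,0,255)),(ring(0),(0,255,0)),(ring(0,0,.081,.078),(0,255,255))]:
        u=(proj(n,X)-o+.5)*k; cv2.circle(d,tuple(int(v) for v in u),3,col,-1)
    cv2.imwrite(f'pics/{n}3c.png',d)
E
```

```text
(no output)
```

View pics/side3c.png

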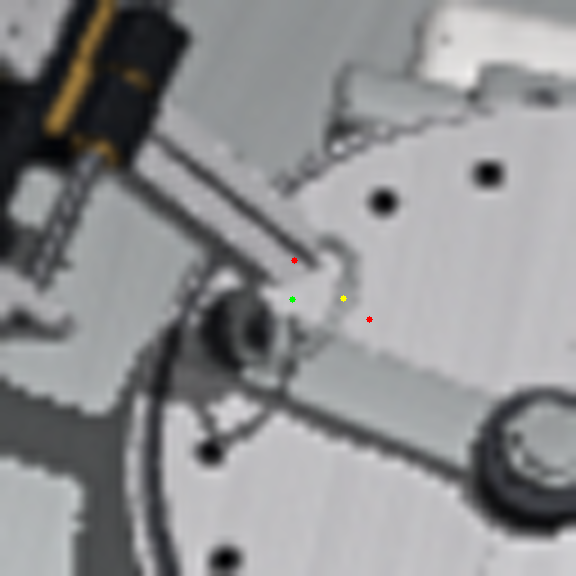

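View pics/top3c.png

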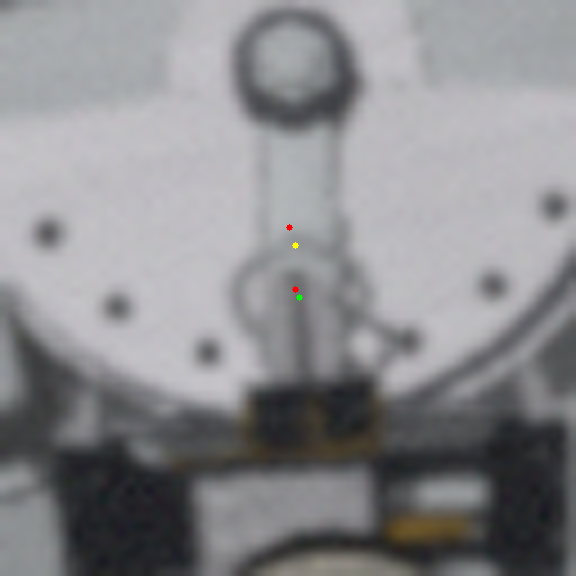

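```bash
python3 - <<'E'
from h import *
p=np.array([.5646,.074,.3235]); z=np.array([.7037,.0741,-.7066])
for n in('side','top'):
    im=cv2.imread(f'pics/{n}1.png'); c=(proj(n,p)).astype(int); o=c-32; k=9
    d=cv2.resize(im[o[1]:o[1]+64,o[0]:o[0]+64],None,fx=k,fy=k,interpolation=2)
    for X,col in [(p,(0,0,255)),(p-.02*z,(0,200,255)),(p-.04*z,(0,0,255))]:
        u=(proj(n,X)-o+.5)*k; cv2.circle(d,tuple(int(v) for v in u),3,col,-1)
    cv2.imwrite(f'pics/{n}1d.png',d)
E
```

```text
(no output)
```

View pics/side1d.png

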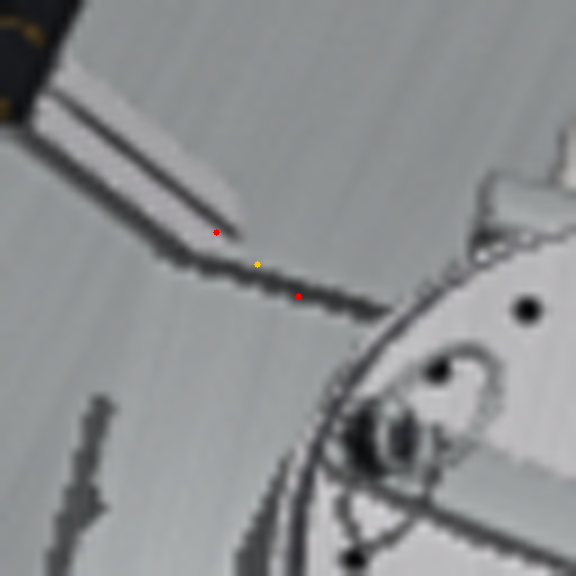

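View pics/top1d.png

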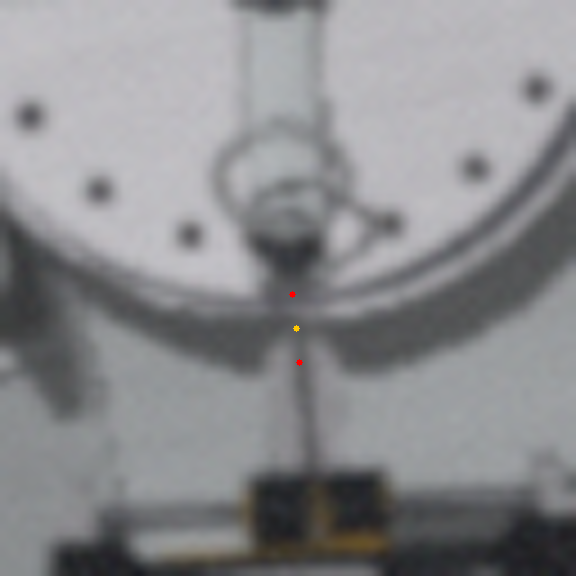

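```bash
python3 - <<'E'
from h import *
p=np.array([.5646,.074,.3235]); z=np.array([.7037,.0741,-.7066]);x=np.array([.7096,-.0233,.7042]);y=np.cross(z,x)
so=proj('side',p).astype(int)-32; to=proj('top',p).astype(int)-32
for a,b in [((237,240),(297,338)),((215,245),(297,345))]:
    X=tri(so+np.array(a)/9-.5,to+np.array(b)/9-.5); d=X-p; print(X,1000*np.array([d@x,d@y,d@z]), proj('side',X)-so)
print(robot.hold_point_z)
E
```

```text
[0.5446 0.0712 0.3536] [  7.0728  -0.0372 -35.4848] [26.1867 26.0796]
[0.5409 0.0702 0.3505] [  2.3023   1.1108 -36.0434] [24.8146 26.35  ]
0.0188
```

```bash
python3 - <<'E'
from h import *
R,p,s=RT()
c={n:proj(n,ring(0)).astype(int)-32 for n in('side','top')}
X=tri(c['side']+np.array((315,268))/9-.5,c['top']+np.array((294,273))/9-.5); print(X,1000*R.T@(X-p))
p0=np.array([.1899,-.5954,.1674])
im=cv2.imread('pics/side0.png'); print(proj('side',p0)); d=cv2.resize(im[264:364,0:110],None,fx=6,fy=6,interpolation=2)
for o in (0,.035):
  for sgn in(-1,0,1):
    X=p0+[0,0,o]+sgn*.053*np.array([.304,-.953,0]); u=(proj('side',X)-[0,264]+.5)*6; print(u/6+[0,264]);cv2.circle(d,tuple(int(v) for v in u),3,(0,0,255) if o==0 else (0,255,0),-1)
cv2.imwrite('pics/s0g.png',d)
E
```

```text
[0.6197 0.0803 0.3003] [  3.6326  -0.2375 -34.3595]
[ 51.4102 312.992 ]
[ 57.4269 294.6981]
[ 51.9102 313.492 ]
[ 46.2143 332.8962]
[ 51.0598 294.2271]
[ 45.2564 313.6315]
[ 39.2583 333.6873]
```

View pics/s0g.png

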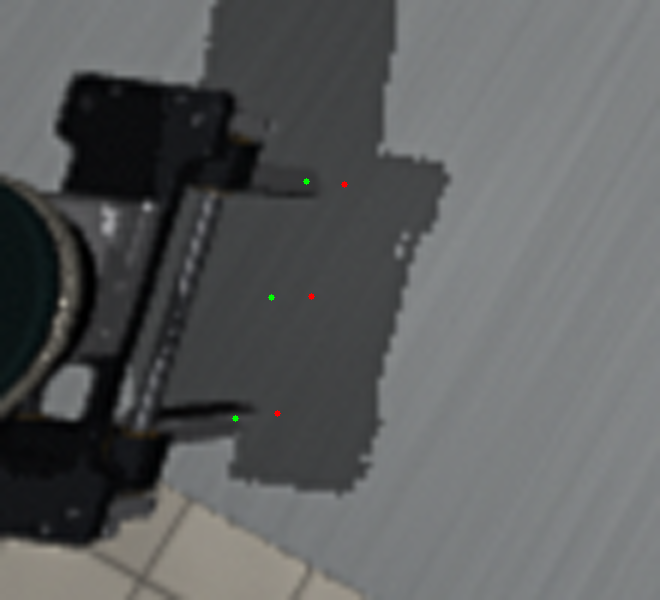

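The images show the physical fingertips end about 34 mm short of the reported TCP along tool z. Start, pre-hook and present pictures all agree, so the finger is not through the ring yet. I'll take tip = TCP − 34 mm·z and redo the insertion.

```bash
cat >> h.py <<'E'
def rep(th=0,h=0):
    R,p,s=RT(); c=ring(th,h); e=(c-ring(th,h,0)); e[2]=0; e/=np.linalg.norm(e); t=np.array([-e[1],e[0],0])
    up=(np.array([0,0,1])-e)/2**.5; n=-(np.array([0,0,1])+e)/2**.5
    o=p-.034*R[:,2]-c
    print('q',s['joint_positions'],'F',s['contact_force']); print('tip mm: up %.1f n %.1f tan %.1f'%tuple(1000*np.array([o@up,o@n,o@t])),'tilt %.1f head %.1f'%(np.degrees(np.arccos(-R[2,2])),np.degrees(np.arctan2(R[1,2],R[0,2]))),'z',p[2])
    print('tool of worldup',R.T@[0,0,1],'x',R.T@[1,0,0],'y',R.T@[0,1,0])
E
python3 -m handwheel '[{"xyz":[-0.4,0,0],"spin":0,"grip":0},{"xyz":[-0.4,0,0],"spin":0,"grip":0},{"xyz":[-0.4,0,0],"spin":0,"grip":0},{"xyz":[0,0,0.3],"spin":0,"grip":0},{"xyz":[0,0,0.3],"spin":0,"grip":0}]'; python3 -c "
from h import *
rep()"
```

```text
time: 13.7
position: [0.6373, 0.0834, 0.2608]
tool_rot: [-0.039, 0.923, 0.003, 0.382]
contact_force: [0.7, 1.1, -0.0]
width: 0.0003
q [ 0.2732 -0.0015 -0.4962  2.179   0.4324  0.1976 -2.1779] F [ 0.6767  1.1069 -0.0239]
tip mm: up 8.7 n -10.8 tan -1.4 tilt 45.1 head 6.1 z 0.2608349997950986
tool of worldup [ 0.7052 -0.0699 -0.7056] x [0.7086 0.0359 0.7047] y [-0.0239 -0.9969  0.0749]
```

```bash
python3 -m handwheel '[{"xyz":[0,0,0.5],"spin":0,"grip":0},{"xyz":[0,0,0.5],"spin":0,"grip":0},{"xyz":[0,0,0.5],"spin":0,"grip":0},{"xyz":[0,0,0.5],"spin":0,"grip":0},{"xyz":[0,0,0],"spin":0,"grip":0}]'; python3 -c "
from h import *
rep()"
```

```text
time: 14.32
position: [0.651, 0.0844, 0.2467]
tool_rot: [-0.039, 0.924, 0.003, 0.381]
contact_force: [-0.7, -0.4, 1.2]
width: 0.0007
q [ 0.4702  0.0633 -0.7085  2.162   0.7011  0.1909 -2.4263] F [-0.6909 -0.3587  1.1754]
tip mm: up 8.5 n 8.8 tan -2.0 tilt 45.0 head 6.0 z 0.24673577897982452
tool of worldup [ 0.7042 -0.0698 -0.7066] x [0.7096 0.0349 0.7037] y [-0.0245 -0.9969  0.0741]
```

```bash
python3 -m handwheel '[{"xyz":[0,0,0.4],"spin":0,"grip":0},{"xyz":[0,0,0.4],"spin":0,"grip":0},{"xyz":[0.1,0,0.3],"spin":0,"grip":0},{"xyz":[0,0,0],"spin":0,"grip":0},{"xyz":[0,0,0],"spin":0,"grip":0}]'; python3 - <<'E'
from h import *
rep(); c={}
for n in('side','top'):
    im=snap(n,n+'4.png')[:,:,::-1]; o=proj(n,ring(0)).astype(int)-32
    cv2.imwrite(f'pics/{n}4c.png',cv2.resize(im[o[1]:o[1]+64,o[0]:o[0]+64],None,fx=9,fy=9,interpolation=2))
E
```

```text
time: 14.95
position: [0.659, 0.0855, 0.2398]
tool_rot: [-0.039, 0.924, 0.003, 0.381]
contact_force: [-0.9, -1.7, -3.9]
width: 0.0002
q [ 0.4511  0.0938 -0.6983  2.1534  0.8336  0.1921 -2.5497] F [-0.9131 -1.6888 -3.8793]
tip mm: up 9.3 n 19.4 tan -2.9 tilt 45.0 head 6.0 z 0.23979212819372403
tool of worldup [ 0.7042 -0.0691 -0.7067] x [0.7096 0.0354 0.7037] y [-0.0236 -0.997   0.074 ]
```

View pics/side4c.png

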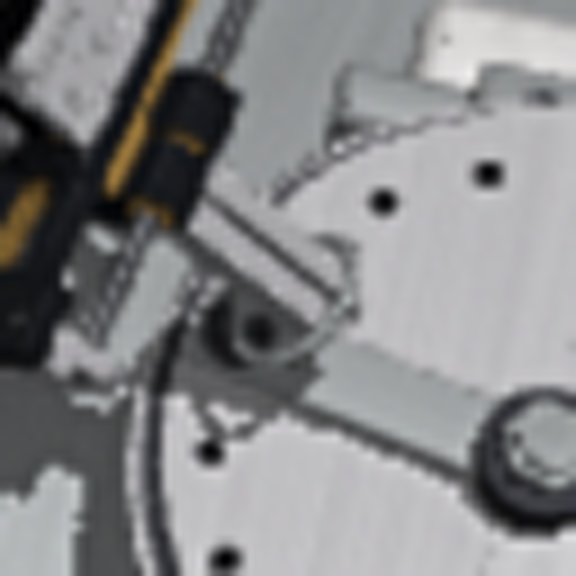

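View pics/top4c.png

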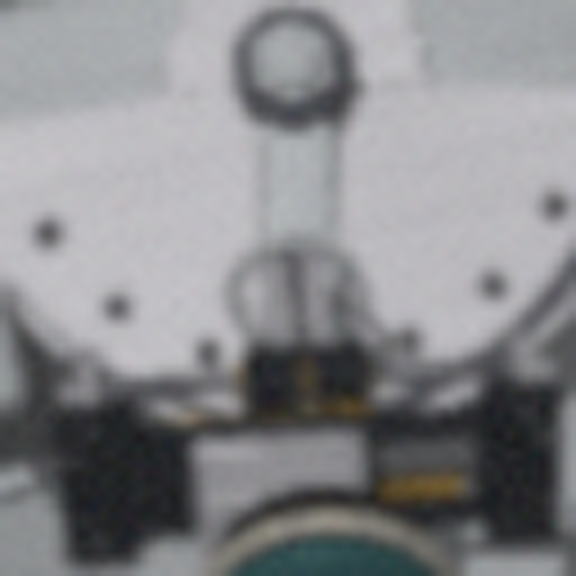

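The finger is now through the ring and starting to bear on it (about 4 N down on the tool). I'll lift straight up, checking as I go.

```bash
python3 -m handwheel '[{"xyz":[0.14,-0.01,-0.14],"spin":0,"grip":0},{"xyz":[0.14,-0.01,-0.14],"spin":0,"grip":0},{"xyz":[0.14,-0.02,-0.14],"spin":0,"grip":0},{"xyz":[0,0,0],"spin":0,"grip":0},{"xyz":[0,0,0],"spin":0,"grip":0}]'; python3 -c "
from h import *
rep()"
```

```text
time: 15.68
position: [0.6591, 0.0857, 0.2459]
tool_rot: [-0.039, 0.924, 0.003, 0.381]
contact_force: [-2.2, -2.1, -6.6]
width: 0.0008
q [ 0.4812  0.0859 -0.7267  2.146   0.7672  0.1999 -2.4836] F [-2.1642 -2.1023 -6.6453]
tip mm: up 13.7 n 15.2 tan -3.1 tilt 45.1 head 6.0 z 0.2459090148888855
tool of worldup [ 0.7045 -0.0693 -0.7063] x [0.7093 0.0357 0.704 ] y [-0.0236 -0.997   0.0743]
```

```bash
python3 -m handwheel '[{"xyz":[0.14,-0.01,-0.14],"spin":0,"grip":0},{"xyz":[0.14,-0.01,-0.14],"spin":0,"grip":0},{"xyz":[0.14,-0.02,-0.14],"spin":0,"grip":0},{"xyz":[0,0,0],"spin":0,"grip":0},{"xyz":[0,0,0],"spin":0,"grip":0}]'; python3 - <<'E'
from h import *
rep(); c={}
for n in('side','top'):
    im=snap(n,n+'5.png')[:,:,::-1]; o=proj(n,ring(0)).astype(int)-32
    cv2.imwrite(f'pics/{n}5c.png',cv2.resize(im[o[1]:o[1]+64,o[0]:o[0]+64],None,fx=9,fy=9,interpolation=2))
E
```

```text
time: 16.3
position: [0.6592, 0.0857, 0.2518]
tool_rot: [-0.039, 0.924, 0.003, 0.381]
contact_force: [-2.8, -2.2, -9.2]
width: 0.0005
q [ 0.509   0.0778 -0.7522  2.1386  0.7024  0.2084 -2.4194] F [-2.842  -2.1922 -9.2064]
tip mm: up 17.9 n 11.0 tan -3.1 tilt 45.1 head 6.0 z 0.251849261486728
tool of worldup [ 0.7045 -0.0693 -0.7063] x [0.7093 0.0357 0.704 ] y [-0.0235 -0.997   0.0743]
```

View pics/side5c.png

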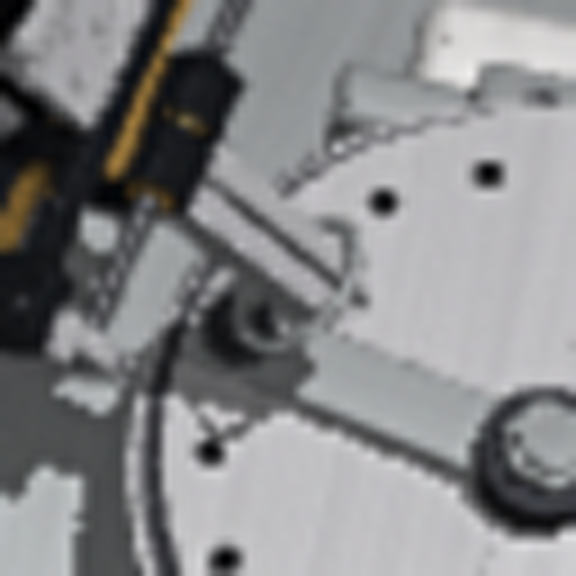

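View pics/top5c.png

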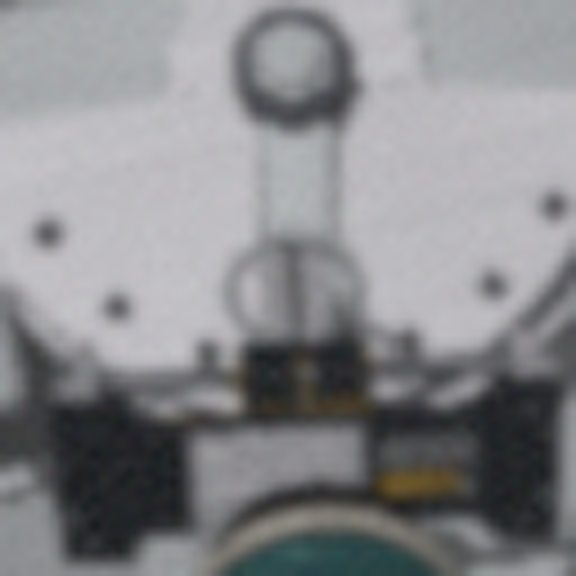

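```bash
python3 - <<'E'
from h import *
f=np.load('fit.npy'); e=np.array([np.cos(f[3]),np.sin(f[3]),0]); tt=np.array([-e[1],e[0],0]); up=(np.array([0,0,1])-e)/2**.5
for k in (0,5):
  W=[]
  for n in('side','top'):
    im=cv2.imread(f'pics/{n}{k}.png'); o=proj(n,ring(0)).astype(int)-20
    d=cv2.resize(im[o[1]:o[1]+40,o[0]:o[0]+40],None,fx=10,fy=10,interpolation=2)
    for h,col in ((0,(0,0,255)),(.012,(0,200,0))):
      for th in np.linspace(0,2*np.pi,48):
        X=ring(0,h)+.0245*(np.cos(th)*up+np.sin(th)*tt); u=(proj(n,X)-o+.5)*10
        cv2.circle(d,tuple(int(v) for v in u),1,col,-1)
    W.append(d)
  cv2.imwrite(f'pics/ov{k}.png',np.hstack(W)[:400,:800])
E
```

```text
(no output)
```

View pics/ov0.png

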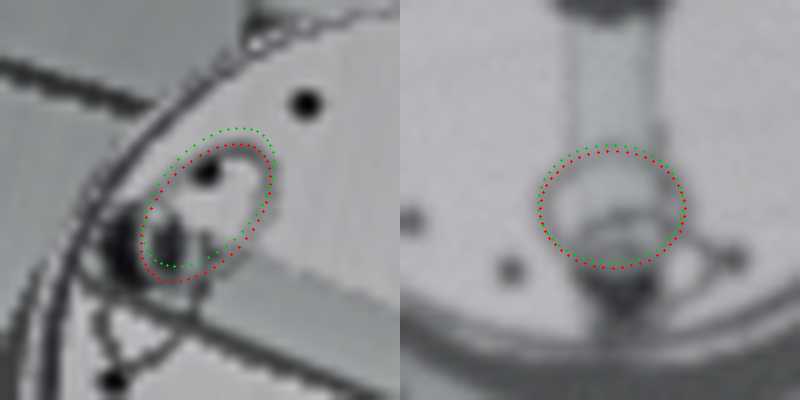

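View pics/ov5.png

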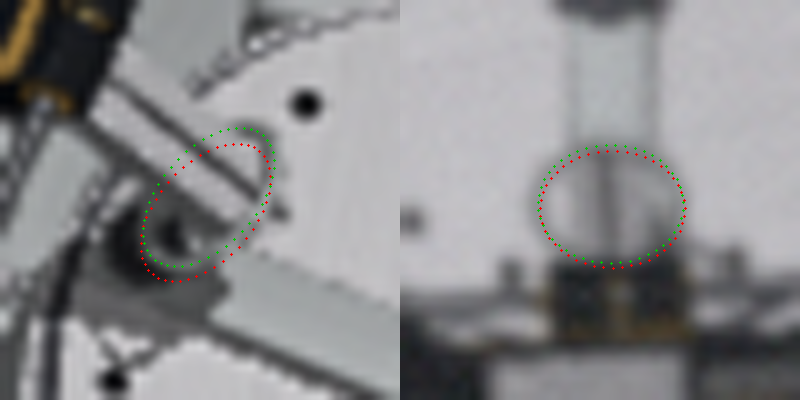

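The wire now fits the 12 mm overlay, so the pin is clear of the plate. I'll raise it a touch more and start the swing.

```bash
python3 -m handwheel '[{"xyz":[0.1,-0.01,-0.1],"spin":0,"grip":0},{"xyz":[0.02,0.29,-0.01],"spin":0,"grip":0},{"xyz":[0.02,0.29,-0.01],"spin":0,"grip":0},{"xyz":[0.04,0.29,0],"spin":0,"grip":0},{"xyz":[0,0,0],"spin":0,"grip":0}]'; python3 -c "
from h import *
rep()"
```

```text
time: 17.02
position: [0.6594, 0.0773, 0.2529]
tool_rot: [-0.039, 0.924, 0.004, 0.381]
contact_force: [-8.0, 2.5, -8.6]
width: 0.0005
q [ 0.5672  0.0772 -0.7894  2.1376  0.638   0.2023 -2.3393] F [-7.9542  2.4639 -8.6464]
tip mm: up 18.7 n 10.3 tan 5.4 tilt 45.0 head 6.1 z 0.25293994650288676
tool of worldup [ 0.7039 -0.0692 -0.7069] x [0.7099 0.0364 0.7034] y [-0.0229 -0.9969  0.0747]
```

```bash
python3 -m handwheel '[{"xyz":[0.01,0.29,0],"spin":0,"grip":0},{"xyz":[0.02,0.29,0],"spin":0,"grip":0},{"xyz":[0.03,0.29,0.01],"spin":0,"grip":0},{"xyz":[0,0,0],"spin":0,"grip":0},{"xyz":[0,0,0],"spin":0,"grip":0}]'; python3 - <<'E'
from h import *
rep(); c={}
for n in('side','top'):
    im=snap(n,n+'6.png')[:,:,::-1]; o=proj(n,ring(0)).astype(int)-32
    cv2.imwrite(f'pics/{n}6c.png',cv2.resize(im[o[1]:o[1]+64,o[0]:o[0]+64],None,fx=9,fy=9,interpolation=2))
E
```

```text
time: 17.65
position: [0.6601, 0.0684, 0.2525]
tool_rot: [-0.039, 0.924, 0.004, 0.381]
contact_force: [-10.2, 1.2, -8.3]
width: 0.0003
q [ 0.6347  0.082  -0.8375  2.1374  0.6024  0.1964 -2.2865] F [-10.1657   1.1635  -8.288 ]
tip mm: up 18.7 n 10.9 tan 14.3 tilt 45.0 head 6.0 z 0.2524671595228526
tool of worldup [ 0.7036 -0.0689 -0.7073] x [0.7102 0.036  0.703 ] y [-0.0229 -0.997   0.0743]
```

View pics/side6c.png

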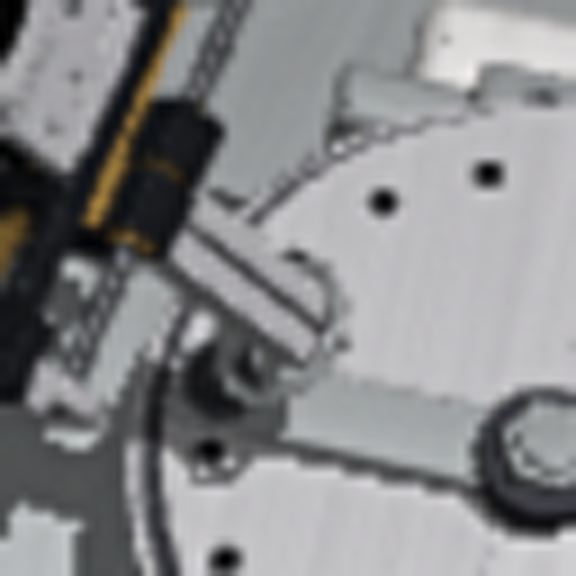

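View pics/top6c.png

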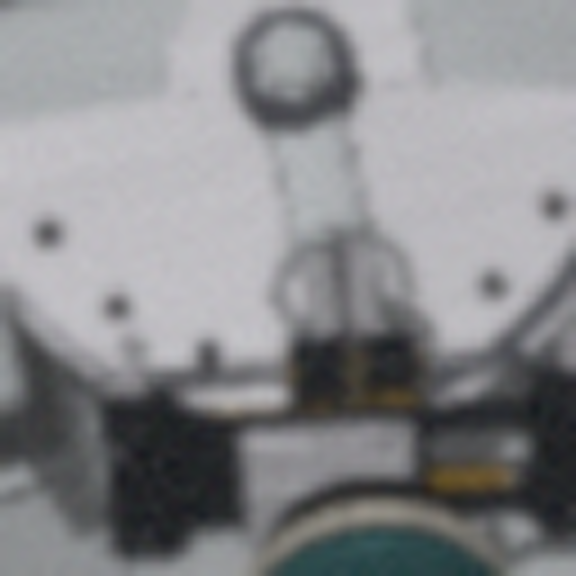

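The arm is turning freely, about 10° so far, with forces near 13 N. I'll continue.

```bash
python3 -m handwheel '[{"xyz":[0.05,0.29,0.02],"spin":0,"grip":0},{"xyz":[0.06,0.29,0.03],"spin":0,"grip":0},{"xyz":[0.07,0.29,0.04],"spin":0,"grip":0},{"xyz":[0,0,0],"spin":0,"grip":0},{"xyz":[0,0,0],"spin":0,"grip":0}]'; python3 - <<'E'
from h import *
rep(.3,.013); c={}
for n in('side','top'):
    im=snap(n,n+'7.png')[:,:,::-1]; o=proj(n,ring(.2)).astype(int)-32
    cv2.imwrite(f'pics/{n}7c.png',cv2.resize(im[o[1]:o[1]+64,o[0]:o[0]+64],None,fx=9,fy=9,interpolation=2))
E
```

```text
time: 18.38
position: [0.6622, 0.0593, 0.2523]
tool_rot: [-0.039, 0.924, 0.003, 0.38]
contact_force: [-10.3, -0.4, -9.3]
width: 0.0004
q [ 0.7081  0.0921 -0.8933  2.1335  0.5813  0.1942 -2.2455] F [-10.2958  -0.3545  -9.3475]
tip mm: up 8.2 n 19.0 tan 0.1 tilt 45.0 head 6.0 z 0.25231504021423906
tool of worldup [ 0.7033 -0.0687 -0.7076] x [0.7105 0.0354 0.7028] y [-0.0232 -0.997   0.0738]
```

View pics/top7c.png

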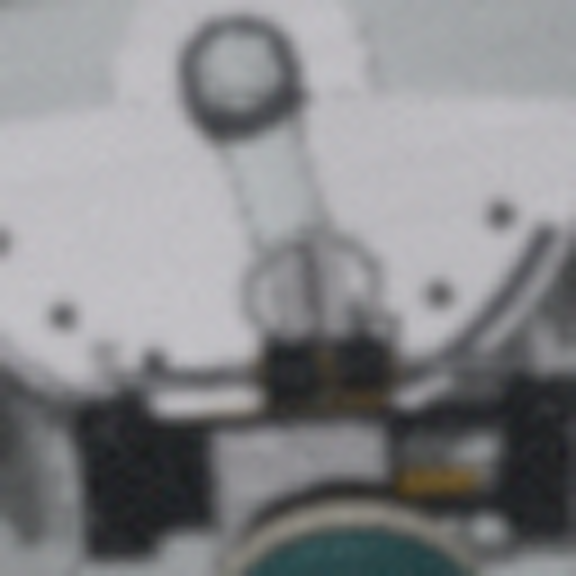

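View pics/side7c.png

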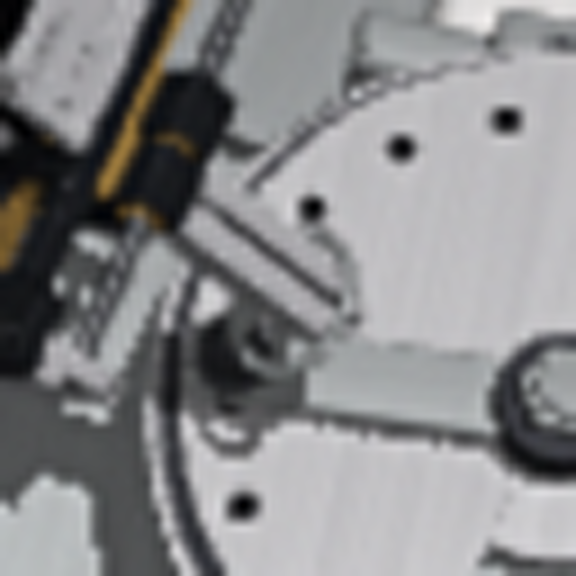

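```bash
cat >> h.py <<'E'
def armfit(k):
    f=np.load('fit.npy'); res=[]
    G={n:cv2.GaussianBlur(cv2.cvtColor(cv2.imread(f'pics/{n}{k}.png'),6),(0,0),.8).astype(np.float32) for n in('side','top')}
    rs=np.linspace(.032,.066,20); best=[]
    for n in G:
        sc=[]
        ths=np.radians(np.arange(-10,32,.25))
        for th in ths:
            a=f[3]+th; e=np.array([np.cos(a),np.sin(a),0]); t=np.array([-e[1],e[0],0]); tot=0
            for sg in(-1,1):
                v=[]
                for w in(.012,.018):
                    U=np.array([proj(n,f[:3]+e*r+sg*w*t+[0,0,.014]) for r in rs],np.float32)
                    v.append(cv2.remap(G[n],U[None,:,0],U[None,:,1],1).mean())
                tot+=v[1]-v[0]
            sc.append(tot)
        i=int(np.argmax(sc)); best.append((n,round(np.degrees(ths[i]),2),round(float(sc[i]),1)))
    print(best)
E
python3 -c "
from h import *
for k in (0,5,6,7): armfit(k)"
```

```text
Traceback (most recent call last):
  File "h.py", line 37, in armfit
    U=np.array([proj(n,f[:3]+e*r+sg*w*t+[0,0,.014]) for r in rs],np.float32)
                ~~~~^^^^^^^^^^^^^^^^^^^^^^^^^^^^^^^
  File "h.py", line 10, in proj
    x=P(n)@np.r_[X,1]; return x[:2]/x[2]
      ~^^^
  File "h.py", line 6, in P
    m=robot.camera_model(n); K=np.array(m['camera_matrix']); return K@np.c_[np.array(m['R']),np.array(m['t'])]
ValueError: time passes only in moves, steps and waits
```

```bash
sed -i 's/^def P(n):/import functools\n@functools.lru_cache\ndef P(n):/' h.py
python3 -c "
from h import *
for k in (0,5,6,7): armfit(k)
print(robot.state()['time'])"
```

```text
[('side', np.float64(7.5), 55.5), ('top', np.float64(2.0), 16.1)]
[('side', np.float64(7.0), 58.3), ('top', np.float64(0.0), 21.1)]
[('side', np.float64(17.75), 60.0), ('top', np.float64(11.5), 17.4)]
[('side', np.float64(24.0), 57.6), ('top', np.float64(15.25), 18.5)]
18.475
```

```bash
python3 -m handwheel '[{"xyz":[0.05,0.2,0.03],"spin":0,"grip":0},{"xyz":[0.05,0.2,0.03],"spin":0,"grip":0},{"xyz":[0.05,0.18,0.03],"spin":0,"grip":0},{"xyz":[0,0,0],"spin":0,"grip":0},{"xyz":[0,0,0],"spin":0,"grip":0}]'; python3 - <<'E'
from h import *
rep(.349,.013); c={}
for n in('side','top'):
    im=snap(n,n+'8.png')
armfit(8)
E
```

```text
time: 19.1
position: [0.6639, 0.0534, 0.2522]
tool_rot: [-0.038, 0.924, 0.003, 0.38]
contact_force: [-11.3, -1.3, -7.5]
width: 0.0006
q [ 0.7511  0.1003 -0.9254  2.13    0.5721  0.1938 -2.2226] F [-11.3036  -1.2927  -7.534 ]
tip mm: up 7.8 n 18.8 tan 2.3 tilt 44.9 head 6.0 z 0.2521940607487524
tool of worldup [ 0.7031 -0.0685 -0.7078] x [0.7108 0.0352 0.7026] y [-0.0232 -0.997   0.0734]
[('side', np.float64(24.75), 54.2), ('top', np.float64(19.0), 16.2)]
```

```bash
python3 -m handwheel '[{"xyz":[0.03,0.13,0.02],"spin":0,"grip":0},{"xyz":[-0.2,0.02,0.2],"spin":0,"grip":0},{"xyz":[-0.2,0.02,0.2],"spin":0,"grip":0},{"xyz":[-0.2,0.02,0.2],"spin":0,"grip":0},{"xyz":[0,0,0],"spin":0,"grip":0}]'; python3 - <<'E'
from h import *
rep(.349,0); c={}
for n in('side','top'):
    im=snap(n,n+'9.png')[:,:,::-1]; o=proj(n,ring(.3)).astype(int)-32
    cv2.imwrite(f'pics/{n}9c.png',cv2.resize(im[o[1]:o[1]+64,o[0]:o[0]+64],None,fx=9,fy=9,interpolation=2))
armfit(9)
E
```

```text
time: 19.82
position: [0.6645, 0.0522, 0.2438]
tool_rot: [-0.039, 0.924, 0.003, 0.38]
contact_force: [-12.9, -1.6, -6.2]
width: 0.0006
q [ 0.8046  0.1297 -0.9889  2.1379  0.747   0.192  -2.3827] F [-12.9349  -1.5756  -6.2185]
tip mm: up 11.1 n 15.6 tan 3.7 tilt 45.0 head 6.0 z 0.2437610765571129
tool of worldup [ 0.7034 -0.0688 -0.7075] x [0.7104 0.0354 0.7029] y [-0.0233 -0.997   0.0738]
[('side', np.float64(27.5), 54.1), ('top', np.float64(18.5), 16.1)]
```

View pics/side9c.png

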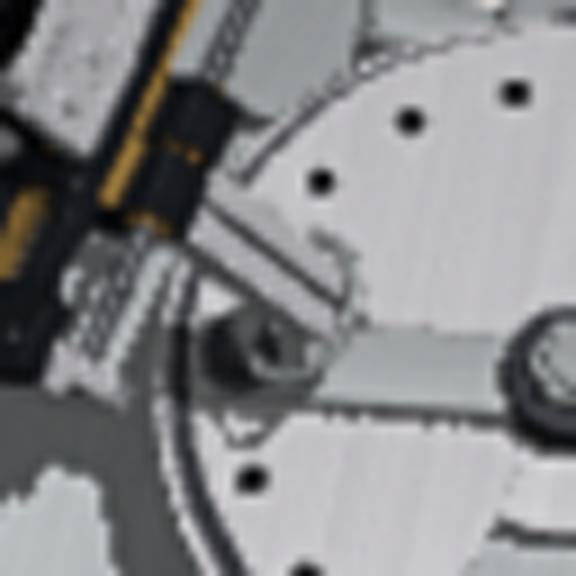

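View pics/top9c.png

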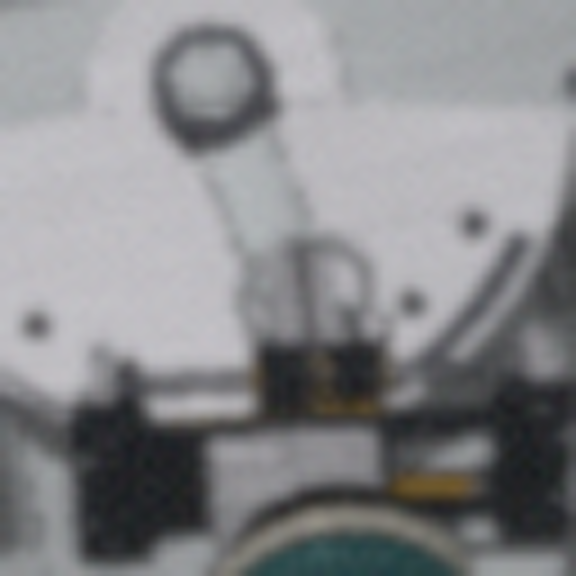

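```bash
python3 -m handwheel '[{"xyz":[-0.2,0.01,0.1],"spin":0,"grip":0},{"xyz":[-0.2,0.01,0.1],"spin":0,"grip":0},{"xyz":[-0.2,0.01,0.1],"spin":0,"grip":0},{"xyz":[-0.1,0,0],"spin":0,"grip":0},{"xyz":[0,0,0],"spin":0,"grip":0}]'; python3 - <<'E'
from h import *
rep(.349,0); c={}
for n in('side','top'):
    im=snap(n,n+'10.png')[:,:,::-1]; o=proj(n,ring(.3)).astype(int)-32
    cv2.imwrite(f'pics/{n}10c.png',cv2.resize(im[o[1]:o[1]+64,o[0]:o[0]+64],None,fx=9,fy=9,interpolation=2))
armfit(10)
E
```

```text
time: 20.55
position: [0.6631, 0.0529, 0.2386]
tool_rot: [-0.039, 0.923, 0.003, 0.382]
contact_force: [0.5, 0.4, 0.3]
width: 0.0002
q [ 0.8394  0.1457 -1.0323  2.1485  0.8793  0.1905 -2.5084] F [0.4934 0.3648 0.275 ]
tip mm: up 6.6 n 18.5 tan 2.5 tilt 45.2 head 6.1 z 0.2385763448463544
tool of worldup [ 0.7057 -0.0696 -0.7051] x [0.7082 0.0361 0.7051] y [-0.0236 -0.9969  0.0748]
[('side', np.float64(27.5), 53.6), ('top', np.float64(18.5), 15.9)]
```

View pics/side10c.png

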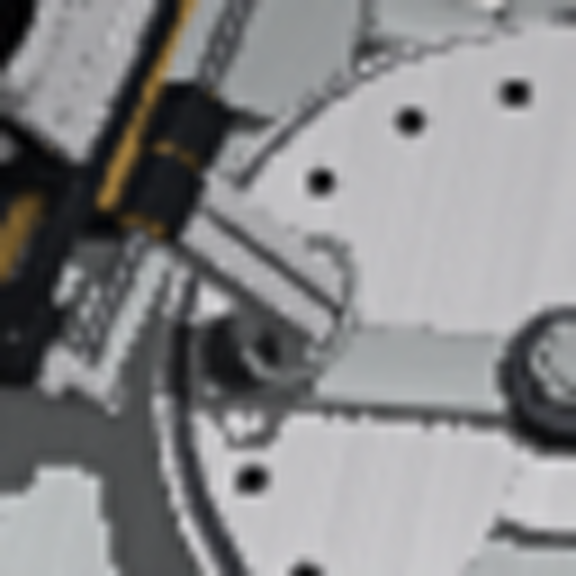

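View pics/top10c.png

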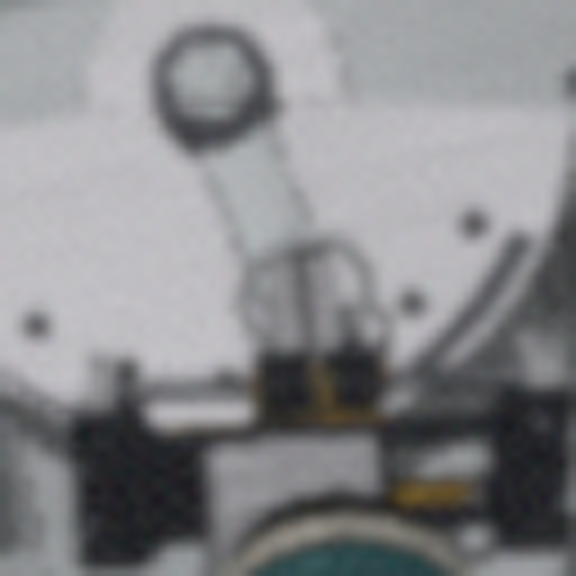

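Contact is released. I'll check the pin by overlaying the ring model at 20° with h = 0 (red) and h = 9 mm (green).

```bash
cat > ov.py <<'E'
from h import *
import sys
k=sys.argv[1]; angs=[float(a) for a in sys.argv[2].split(',')]; f=np.load('fit.npy'); W=[]
cols=[((0,0,255),(0,200,0)),((255,0,0),(0,200,200))]
for n in('side','top'):
    im=cv2.imread(f'pics/{n}{k}.png'); o=proj(n,ring(.349)).astype(int)-20
    d=cv2.resize(im[o[1]:o[1]+40,o[0]:o[0]+40],None,fx=10,fy=10,interpolation=2)
    for j,A in enumerate(angs):
      a=f[3]+np.radians(A); e=np.array([np.cos(a),np.sin(a),0]); tt=np.array([-e[1],e[0],0]); up=(np.array([0,0,1])-e)/2**.5
      for h,col in zip((0,.009),cols[j]):
        for th in np.linspace(0,2*np.pi,60):
          X=ring(np.radians(A),h)+.0245*(np.cos(th)*up+np.sin(th)*tt); u=(proj(n,X)-o+.5)*10
          cv2.circle(d,tuple(int(v) for v in u),1,col,-1)
    W.append(d)
cv2.imwrite(f'pics/ov{k}.png',np.hstack(W))
E
python3 ov.py 10 20
```

```text
(no output)
```

View pics/ov10.png

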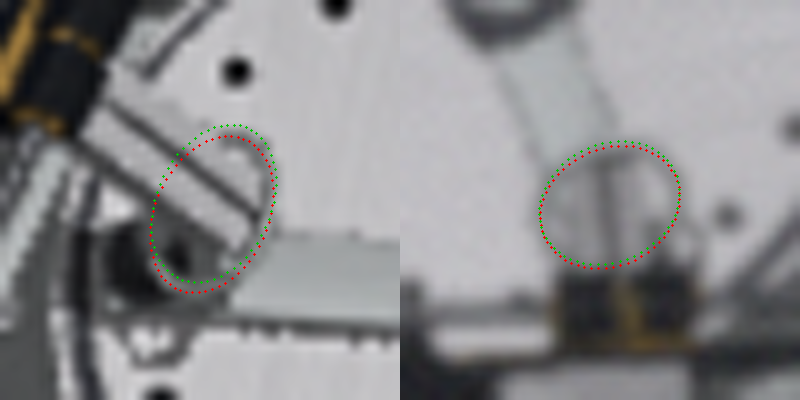

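The side overlay matches h = 0 at 20°, and before the release the finger was already still in contact at only about 3 mm pin height. I'll withdraw along the finger's own axis.

```bash
python3 -m handwheel '[{"xyz":[0,0,-0.7],"spin":0,"grip":0},{"xyz":[0,0,-1],"spin":0,"grip":0},{"xyz":[0,0,-1],"spin":0,"grip":0},{"xyz":[0,0,-1],"spin":0,"grip":0},{"xyz":[0,0,-1],"spin":0,"grip":0}]'; python3 -c "
from h import *
rep(.349)"
```

```text
time: 21.28
position: [0.6331, 0.0484, 0.2656]
tool_rot: [-0.038, 0.925, 0.003, 0.379]
contact_force: [0.1, 0.1, -0.2]
width: 0.0007
q [ 1.1713 -0.0221 -1.2714  2.1678 -0.0814  0.2    -1.6007] F [ 0.0675  0.0575 -0.242 ]
tip mm: up 5.1 n -21.5 tan -4.4 tilt 44.7 head 5.8 z 0.26561543815533684
tool of worldup [ 0.7007 -0.0675 -0.7103] x [0.7131 0.0333 0.7003] y [-0.0236 -0.9972  0.0714]
```

```bash
python3 -m handwheel '[{"xyz":[0,0,-1.5],"spin":0,"grip":0},{"xyz":[0,0,-1.5],"spin":0,"grip":0},{"xyz":[0,0,-1.5],"spin":0,"grip":0},{"xyz":[0,0,-1.5],"spin":0,"grip":0},{"xyz":[0,0,0],"spin":0,"grip":0}]'; python3 - <<'E'
from h import *
rep(.349)
for n in('side','top'):
    im=snap(n,n+'11.png')[:,:,::-1]; o=proj(n,ring(.3)).astype(int)-32
    cv2.imwrite(f'pics/{n}11c.png',cv2.resize(im[o[1]:o[1]+64,o[0]:o[0]+64],None,fx=9,fy=9,interpolation=2))
armfit(11)
E
python3 ov.py 11 20
```

```text
time: 21.9
position: [0.5934, 0.0441, 0.3043]
tool_rot: [-0.036, 0.925, 0.003, 0.377]
contact_force: [0.2, -0.2, 0.9]
width: 0.0004
q [ 0.8883 -0.2285 -0.8852  2.1914 -0.6047  0.3652 -1.1334] F [ 0.1711 -0.1686  0.8711]
tip mm: up 5.3 n -76.0 tan -15.0 tilt 44.5 head 5.6 z 0.3042688433604897
tool of worldup [ 0.6983 -0.0638 -0.713 ] x [0.7155 0.0321 0.6979] y [-0.0217 -0.9974  0.0681]
[('side', np.float64(27.5), 53.4), ('top', np.float64(18.5), 15.9)]
```

View pics/ov11.png

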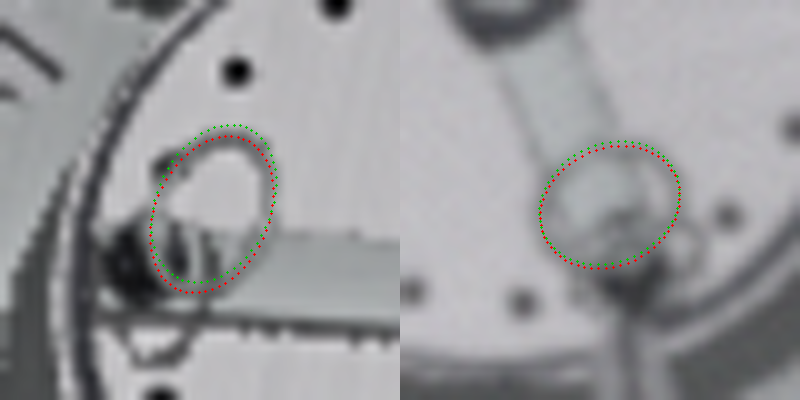

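View pics/side11.png

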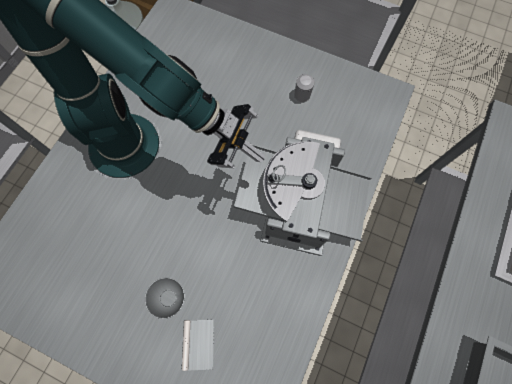

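View pics/top11c.png

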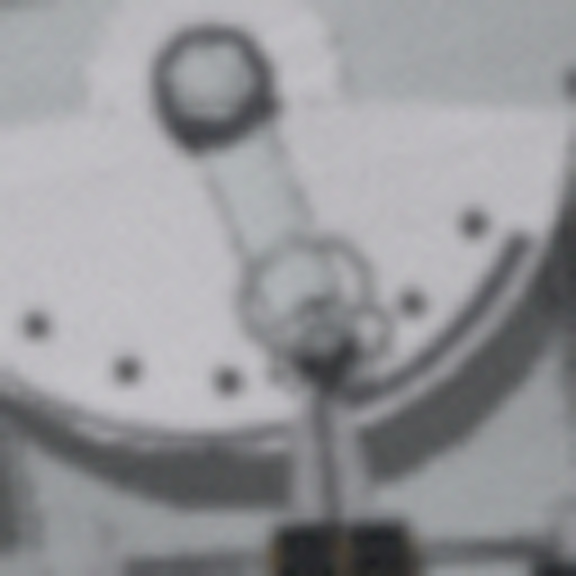

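```bash
python3 - <<'E'
from h import *
f=np.load('fit.npy')
def fit(k,th0):
    best=[]
    G=cv2.GaussianBlur(cv2.cvtColor(cv2.imread(f'pics/side{k}.png'),6),(0,0),.6).astype(np.float32)
    phi=np.radians(np.arange(-70,75,5))
    for th in np.radians(th0+np.arange(-4,4.1,.25)):
        a=f[3]+th; e=np.array([np.cos(a),np.sin(a),0]); tt=np.array([-e[1],e[0],0]); up=(np.array([0,0,1])-e)/2**.5
        for h in np.arange(-.006,.0165,.0005):
            U=np.array([proj('side',ring(th,h)+.0245*(np.cos(p)*up+np.sin(p)*tt)) for p in phi],np.float32)
            best.append((cv2.remap(G,U[None,:,0],U[None,:,1],1).mean(),np.degrees(th),h*1000))
    best.sort(); print(k,best[:3])
fit(0,0); fit(11,20)
E
```

```text
0 [(np.float32(123.420296), np.float64(3.5), np.float64(8.500000000000012)), (np.float32(123.454605), np.float64(3.0000000000000004), np.float64(7.0000000000000115)), (np.float32(123.46151), np.float64(3.25), np.float64(8.000000000000012))]
11 [(np.float32(138.48279), np.float64(19.0), np.float64(-6.0)), (np.float32(138.56253), np.float64(19.25), np.float64(-5.5)), (np.float32(138.56462), np.float64(19.25), np.float64(-6.0))]
```

```bash
python3 - <<'E'
from h import *
f=np.load('fit.npy')
for k,th0 in((0,0),(11,20)):
    G=cv2.GaussianBlur(cv2.cvtColor(cv2.imread(f'pics/side{k}.png'),6),(0,0),.6).astype(np.float32)
    phi=np.radians(np.arange(-35,80,5)); th=np.radians(th0); r=[]
    a=f[3]+th; e=np.array([np.cos(a),np.sin(a),0]); tt=np.array([-e[1],e[0],0]); up=(np.array([0,0,1])-e)/2**.5
    for h in np.arange(-.006,.0165,.0015):
        U=np.array([proj('side',ring(th,h)+.0245*(np.cos(p)*up-np.sin(p)*tt)) for p in phi],np.float32)
        U2=np.array([proj('side',ring(th,h)+.0245*(np.cos(p)*up+np.sin(p)*tt)) for p in phi],np.float32)
        r.append((round(h*1000,1),*[round(float(cv2.remap(G,u[None,:,0],u[None,:,1],1).mean()),0) for u in(U,U2)]))
    print(k,*r)
E
```

```text
0 (np.float64(-6.0), 130.0, 124.0) (np.float64(-4.5), 130.0, 125.0) (np.float64(-3.0), 130.0, 125.0) (np.float64(-1.5), 131.0, 126.0) (np.float64(-0.0), 132.0, 126.0) (np.float64(1.5), 134.0, 126.0) (np.float64(3.0), 136.0, 127.0) (np.float64(4.5), 138.0, 127.0) (np.float64(6.0), 140.0, 128.0) (np.float64(7.5), 142.0, 129.0) (np.float64(9.0), 144.0, 130.0) (np.float64(10.5), 146.0, 130.0) (np.float64(12.0), 148.0, 131.0) (np.float64(13.5), 149.0, 133.0) (np.float64(15.0), 150.0, 134.0)
11 (np.float64(-6.0), 141.0, 142.0) (np.float64(-4.5), 141.0, 142.0) (np.float64(-3.0), 140.0, 142.0) (np.float64(-1.5), 141.0, 142.0) (np.float64(-0.0), 142.0, 142.0) (np.float64(1.5), 143.0, 142.0) (np.float64(3.0), 145.0, 143.0) (np.float64(4.5), 148.0, 144.0) (np.float64(6.0), 151.0, 144.0) (np.float64(7.5), 154.0, 146.0) (np.float64(9.0), 158.0, 147.0) (np.float64(10.5), 161.0, 148.0) (np.float64(12.0), 164.0, 150.0) (np.float64(13.5), 166.0, 151.0) (np.float64(15.0), 169.0, 153.0)
```

With the angle fixed at 0° and 20°, the fitted ring height has the same minimum before and after (about −3 mm, the same bias in both), so the pin is home. Bowl (165,298), scraper (198,345) and dredger (304,88) look unmoved in the side view, and the robot touches nothing.

```bash
python3 -c "
from h import *
a=cv2.imread('pics/side0.png').astype(int);b=cv2.imread('pics/side11.png').astype(int)
for n,(x,y) in dict(bowl=(165,298),scraper=(198,345),dredger=(304,88)).items(): print(n,abs(a-b)[y-28:y+28,x-25:x+25].mean())
print(robot.state()['contact_force'],robot.sign_off())"
```

```text
bowl 11.55404761904762
scraper 13.741428571428571
dredger 11.964761904761906
the job is handed in; nothing more can be done
[0.7542 0.0785 0.1684] None
```

The gap arm is now one hole anticlockwise with the pin down in it, and the job is handed in; no verdict was reported. It took about 22 s of the 45 s allowed.

**How it went:** I hooked the shut fingertips through the pull ring and lifted the pin about 12–13 mm, with roughly 10 N on the tool. I then swung the arm 20° and lowered it until the pin dropped into the next hole. The highest force I read was about 15 N. Afterwards I backed out along the finger's own axis.

**Tilting the tool:** the interface has no tilt command. I pushed upward against the wrist's joint limit, which tilted the tool to about 45° pointing at the pivot.

**Last checks:**
- **Arm angle:** the side view gives about 20°. The top-view fit gave 18.5°, but it is only good to about 2°.
- **Pin home:** with the angle set to 20°, the ring overlay sits at the same height as when the pin was home at the start. A free fit of angle and height together was inconclusive, so I did not use it. I did not test the lock by pushing the arm.
- **Let go:** the contact force was about zero and the tip about 75 mm clear of the ring.
- **Dredger, scraper and bowl:** they look unmoved in the side view and were never approached. A pixel comparison of the before and after pictures showed a similar mean difference (about 12–14 grey levels) for all three. I had no baseline for image noise, so that neither confirms nor denies movement.

**Things that disagreed:**
- **Finger length:** the pictures show the fingertips ending about 34 mm short of the reported TCP, so my first two lifts missed the ring without touching it.
- **Joint readings:** the wrist joint (joint 6) read 2.003 against a listed limit of 2, and joint 3 read −1.271 against −1.27. I took both as rounding in the listed limits.

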